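Scrape the stone offcuts off the bench shovel into the tin

ROBOT

A 6-joint arm with a two-finger parallel gripper is mounted at the origin on the work surface. World frame = base frame: x ahead of the robot, y to its left, z up, the work surface at z = 0. Lengths are in m, angles in rad, forces in N, time in s.
With the tool pointing down it reaches from about 0.25 to 0.775 m from the base axis. Payload 4 kg.
Tool frame: the origin (TCP) lies on the centre line of the jaws, within the pads' length; the fingertips stand bot.finger_overhang ahead of it and the grasp point (between the pads) lies 11 mm behind it (bot.finger_overhang is the distance from the TCP to the fingertips, in m); y points along the fingers, x is the direction in which the jaws open and shut, and the axes are right-handed (so a half turn about y gives the same grasp; the last joint's range is limited). The gripper opens to 94 mm and grips with 3 to 60 N. Pads are 16 mm wide; open, the fingers measure 119 mm over their backs; the gripper's body (75 mm by 177 mm) begins 78 mm behind the grasp point.
Start: joints at [-1.353, 0.087, 1.371, -0, 1.684, -0.103], TCP at [0.173, -0.522, 0.214] pointing down, gripper open.
Joint ranges: [-3.1, 3.1], [-0.76, 2.03], [0.27, 2.55], [-1.08, 4.22], [0.17, 2.65], [-2.57, 2.57]. Speed limits (rad/s): [2.79, 2.79, 3.14, 3.14, 3.14, 3.14].

INTERFACE

Orientations are given as [roll, pitch, yaw] about the fixed x, y, z axes, in that order (R = Rz(yaw) Ry(pitch) Rx(roll)).
In Python, from station import monitor, cams, hand_in, bot gives the robot as it stands. The module is installed in compiled form; this text tells all that it offers.
- The arm moves only by the tool play_rows, never from a script. Its argument "increments" is a list that holds one entry, the list of rows, each a list of 5 numbers: the closure, from 0 (fully open) to 1 (shut), then the shift along the tool's x, y, z in m, then the turn about the tool's y in rad. In form: [[[grip, x, y, z, twist], ...]]. A call has 1 to 20 rows; each row is the pose to reach, as a shift and turn from the pose commanded when the call began, along the tool's axes at that moment; what a row does not reach only later rows make up. A row lasts 1/10 s, in which the tool goes at most 50 mm and 8.59 degrees, less where a joint would pass 70% of its speed; a pose out of reach is approached as far as the arm can. A call with a gripper value outside its range is refused whole. The fingers move at their own pace and stop on an object; "squeeze" is the grip in N (left out, the last holds). Time passes only in rows, so rows that repeat a pose let the fingers close. It gives the time, the measured TCP pose, the force and the opening at its end, in the units of the state.
- monitor.read_state(): the state, without advancing time (a new reading comes with each control period).
- cams.grab_frame(name): name is "scene" or "top" or "wrist"; returns (picture, depth): 384x512x3 uint8, red, green, blue; 384x512 float32, m along the optical axis (not along the pixel's ray), 0 where there is no reading.
- cams.camera_model(name): a dict with "fx", "fy", "cx", "cy" (pixels), "k1" (the pictures are not rectified: a ray, as slopes to the right and down, at radius r is drawn at 1 + k1 r^2 times it, then the intrinsics apply), "origin" and "orientation" of the camera in the world; the wrist camera has in their place "mount" (4x4, takes a point from camera to tool coordinates, whose origin is the TCP and whose axes are the tool frame's). Camera axes: x right, y down, z forward; pixel columns grow to the right and rows downward; lengths in m; the calibration is good to about 2 mm. A picture is of the moment at which its call begins: read the wrist's pose just before it. camera_model takes no time and is no camera call.
- hand_in(): hands the job in, once; it reports no verdict.
The state is a dict: "t": time; "joints": joint angles; "dq": joint speeds; "effort": joint torques, N m; "eef_pos": TCP position; "orientation": TCP orientation; "contact_force": force on the tool from outside, world axes, zero at the start; "ft_torque": the same for the moment, N m; "width": opening from 0.0 (shut) to 1.0 (fully open).
Only numpy, scipy, OpenCV 4.12 (cv2) and the standard library are available. Lean on these libraries where they do the work, as an engineer would, in place of code of your own. Each camera call takes 0.05 s, during which the arm holds its last target.

TASK

Take the loaded bench shovel by its handle and carry it to the open steel tin without spilling a stone or touching one with the fingers. Press the front edge of its blade gently but firmly down on the tin's rim, squarely along one side, while all four stones are still on it, and keep it pressed there while you tip the shovel so that all four slide off into the tin; do not shove the tin about. Then lay the empty shovel flat, right way up, back on its grey mat, and leave the other things on the table alone.

Things in the scene. Friction and masses are not known exactly. Their poses are not given: they have to be found in the camera images.
- shovel: Flat bench shovel, 0.14 kg: dark metal blade 90 x 90 x 3 mm, front edge open, side walls 12 mm and back wall 18 mm high. Origin: centre of the blade's underside; x points out over the front edge, z up out of the loaded face. Handle: straight wooden bar along x, 16 mm wide (y), 22 mm high (z), from x = -65 to -190 mm, its centre line at z = 62 mm, joined to the back wall by a thin neck.
- shovel_edge (a point): Middle of the shovel's open front edge, on the underside of the blade (45 mm ahead of the body origin); axes as the shovel's. The stones are held on the blade by friction alone and slide once it is tipped nose-down by 25 to 37 degrees, which differs from time to time.
- shovel_grip (a point): Good place to hold the handle, 23 mm from its blade end: on the centre line of the bar, 88 mm behind the blade's centre and 62 mm above its underside; axes as the shovel's.
- tin: Open square steel tin, 160 x 160 mm outside and 50 mm high, walls and floor 4 mm, 0.9 kg, standing loose on the table. Origin: centre of its underside; x and y are square to its sides, z up.
- tin_rim (a point): Centre of the tin's open mouth, at the height of its rim (50 mm above its underside); axes as the tin's.
- mat_top (a point): Centre of the top face of a flat grey felt mat, 270 x 170 x 4 mm, fixed on the table, on which the shovel starts; x along its length (the shovel lies roughly along it, blade towards +x).
- stone_a: Pale stone offcut on the blade, 18 x 18 x 14 mm, about 13 g. Origin: centre of its underside as it starts.
- stone_b: Pale stone offcut on the blade, 24 x 15 x 13 mm, about 13 g. Origin: centre of its underside as it starts.
- stone_c: Pale round stone offcut on the blade, 21 mm across and 14 mm high, about 13 g. Origin: centre of its underside as it starts.
- stone_d: Pale stone offcut on the blade, 16 x 16 x 19 mm, about 13 g. Origin: centre of its underside as it starts.
- glue: Bystander: white glue bottle, 42 mm across, 120 mm high, origin at its underside.
- paste_tin: Bystander: round lidded ink-paste tin, 76 mm across, 29 mm high, origin at its underside.
- tape: Bystander: roll of tape lying flat, 90 mm across, 24 mm high, origin at its underside.
Mind the look-alikes: they are no part of the job. There is more than one size of the tin; the job needs the larger.

How it is judged:
By the outcome, as a careful person would: the job done as asked, in the order asked, and still so for the second after the job is handed in, with the robot touching nothing.
It also fails if it takes over 72 s, if anything falls off the work surface, if the arm or the gripper's body presses on something with over 40 N, if the wrist force passes 120 N, or if a joint passes its speed limit or range.

## Working session

There is one attempt and no reset: what is moved stays moved. The work goes in short steps, Python scripts to look and compute and a tool call to move; the robot and the scene stay as the last step left them, time stands still between calls to the robot, and variables do not carry over. Pictures are saved under pics/ and viewed, and the job is handed in when it is done.

Besides the shell and the picture viewer there is one more tool, called in YAML: its name, and indented under it one key for each argument. play_rows: Moves the arm, as the interface text tells. Its arguments: {"type":"object","properties":{"increments":{"type":"array"},"squeeze":{"type":"number"}},"required":["increments"]}

```bash
mkdir -p pics
python3 - <<'E'
from station import monitor,cams,bot
import cv2,numpy as np
print(monitor.read_state()); print([a for a in dir(bot) if a[0]!='_'], bot.finger_overhang)
for n in ("scene","top","wrist"):
    p,d=cams.grab_frame(n); np.savez(f"{n}0.npz",p=p,d=d); cv2.imwrite(f"pics/{n}0.png",p[:,:,::-1]); print(n,cams.camera_model(n))
E
```

```text
{'t': 0.0, 'joints': array([-1.35308641e+00,  8.79532624e-02,  1.37222859e+00,  9.98429746e-06,
        1.68358101e+00, -1.03114179e-01]), 'dq': array([-0.00117662,  0.00048197,  0.00055884,  0.00083235, -0.00063756,
       -0.00038441]), 'effort': array([-1.28600463e-03, -3.40184104e+01, -3.02425361e+01,  7.17769540e-02,
        3.31185828e-02, -1.60821328e-04]), 'eef_pos': array([ 0.17332063, -0.52143046,  0.21231812]), 'orientation': array([-1.57056307,  0.00215766, -1.24997087]), 'contact_force': array([-0.6520935 , -0.33750045, -0.12297347]), 'ft_torque': array([ 0.01412492, -0.01142469,  0.04105083]), 'width': 1.002723007241273}
['IKError', 'finger_overhang'] 0.008
scene {'fx': 461.7580482571923, 'fy': 461.7580482571923, 'cx': 257.43543533491476, 'cy': 190.45180763847426, 'k1': -0.17144747021405352, 'origin': array([ 1.10567308, -0.63576296,  1.1213584 ]), 'orientation': array([-2.42111265,  0.01276558,  0.6584243 ])}
top {'fx': 394.8698794808383, 'fy': 394.8698794808383, 'cx': 259.1050982021741, 'cy': 194.18494932267802, 'k1': 0.01787564763753506, 'origin': array([0.34065621, 0.09703156, 1.09842705]), 'orientation': array([-2.94293559,  0.00340647, -1.59706133])}
wrist {'fx': 308.4318341665947, 'fy': 308.4318341665947, 'cx': 256.0878095402582, 'cy': 193.96512372371234, 'k1': -0.07289860988711491, 'mount': array([[ 9.99999790e-01,  4.15565637e-04, -4.98117724e-04,
        -8.54202985e-04],
       [ 5.94330704e-04, -2.79184050e-01,  9.60237425e-01,
        -1.71880030e-01],
       [ 2.59975154e-04, -9.60237519e-01, -2.79184239e-01,
         8.17519692e-02],
       [ 0.00000000e+00,  0.00000000e+00,  0.00000000e+00,
         1.00000000e+00]])}
```

View pics/scene0.png

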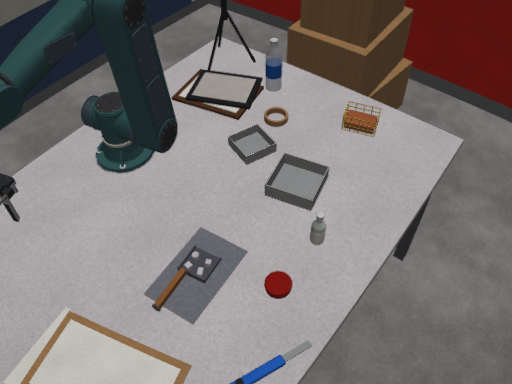

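View pics/top0.png

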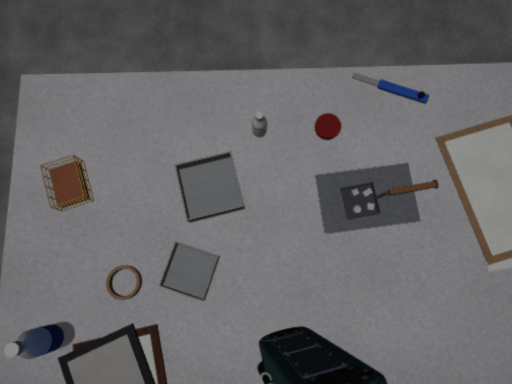

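View pics/wrist0.png

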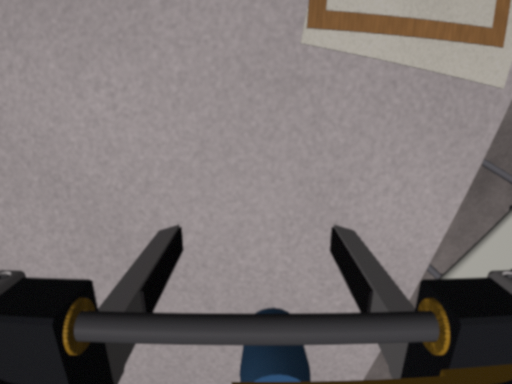

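The top view shows the shovel at (360,202) with its handle running right to (436,184). There are two look-alike tins, at (210,187) and (190,271). The first looks larger, which I'll check with a measurement and a crop.

```bash
cat > h.py <<'E'
import numpy as np,cv2
from scipy.spatial.transform import Rotation as Ro
from station import monitor,cams
def cam(n,st=None):
    m=cams.camera_model(n)
    if n=='wrist':
        T=np.eye(4);T[:3,:3]=Ro.from_euler('xyz',st['orientation']).as_matrix();T[:3,3]=st['eef_pos'];T=T@m['mount']
    else:
        T=np.eye(4);T[:3,:3]=Ro.from_euler('xyz',m['orientation']).as_matrix();T[:3,3]=m['origin']
    return m,T
def rays(m,uv):
    K=np.array([[m['fx'],0,m['cx']],[0,m['fy'],m['cy']],[0,0,1.]])
    uv=np.asarray(uv,float).reshape(-1,1,2)
    return cv2.undistortPoints(uv,K,np.array([m['k1'],0,0,0,0]))[:,0]
def cloud(n,d,st=None):
    m,T=cam(n,st); v,u=np.mgrid[:384,:512]
    r=rays(m,np.stack([u.ravel(),v.ravel()],1)); z=d.ravel()
    P=np.c_[r*z[:,None],z]@T[:3,:3].T+T[:3,3]
    P[z==0]=np.nan
    return P.reshape(384,512,3)
def onplane(n,uv,h,st=None):
    m,T=cam(n,st); r=rays(m,uv); D=np.c_[r,np.ones(len(r))]@T[:3,:3].T
    return T[:3,3]+D*((h-T[2,3])/D[:,2])[:,None]
def proj(n,X,st=None):
    m,T=cam(n,st);K=np.array([[m['fx'],0,m['cx']],[0,m['fy'],m['cy']],[0,0,1.]])
    c=(np.atleast_2d(X)-T[:3,3])@T[:3,:3]
    return cv2.projectPoints(c.reshape(-1,1,3),np.zeros(3),np.zeros(3),K,np.array([m['k1'],0,0,0,0]))[0][:,0]
E
python3 - <<'E'
from h import *
f=np.load('top0.npz');P=cloud('top',f['d']);p=f['p']
np.save('ctop.npy',P)
for n,uv in dict(big=(210,187),small=(190,271),blade=(360,202),hend=(432,184),hst=(395,190),tab=(280,270),mat=(330,220)).items():
    print(n,P[uv[1],uv[0]].round(4))
# tins: points with height 0.03-0.06 in region
for n,(a,b,c,d_) in dict(big=(165,140,255,230),small=(150,235,230,308)).items():
    Q=P[b:d_,a:c].reshape(-1,3);Q=Q[(Q[:,2]>.035)&(Q[:,2]<.07)]
    print(n,len(Q),np.median(Q[:,2]),cv2.minAreaRect(Q[:,:2].astype(np.float32)))
Q=P[170:230,370:445].reshape(-1,3);Q=Q[(Q[:,2]>.06)&(Q[:,2]<.1)]
print('handle',len(Q),np.percentile(Q[:,2],[5,50,95]),cv2.minAreaRect(Q[:,:2].astype(np.float32)))
c=p[130:310,150:260,::-1]; c2=p[150:245,310:445,::-1]
cv2.imwrite('pics/cropA.png',cv2.resize(c,None,fx=3.2,fy=3.2,interpolation=2))
cv2.imwrite('pics/cropB.png',cv2.resize(c2,None,fx=5,fy=5,interpolation=2))
E
```

```text
big [0.5857 0.2338 0.0033]
small [0.3531 0.2885 0.0034]
blade [ 0.5303 -0.1869  0.0076]
hend [ 0.5621 -0.3632  0.0737]
hst [ 0.5474 -0.2623  0.0795]
tab [0.3492 0.0435 0.    ]
mat [ 0.4825 -0.1009  0.0024]
big 509 0.04872674146034073 ((0.5811510682106018, 0.23091450333595276), (0.1611442267894745, 0.1599685698747635), 12.644631385803223)
small 223 0.03851357075342854 ((0.35327643156051636, 0.28692084550857544), (0.12595728039741516, 0.12311939150094986), 70.33586883544922)
handle 345 [0.06436348 0.07547766 0.0790338 ] ((0.5552672743797302, -0.3099244236946106), (0.023394178599119186, 0.13417160511016846), 7.325737476348877)
```

View pics/cropA.png

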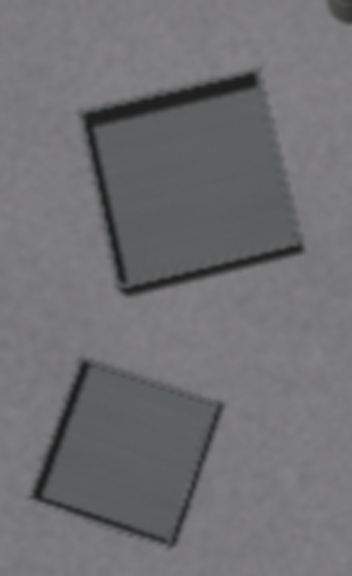

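View pics/cropB.png

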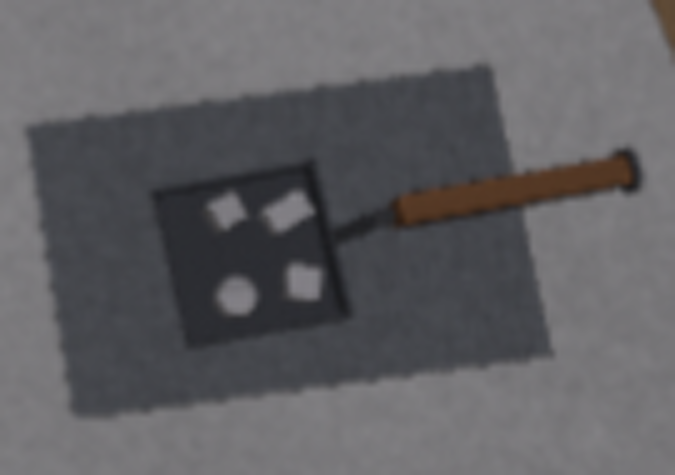

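The upper tin (210,187) measures 160 mm across and about 49 mm high. The lower one (190,271) measures 125 mm and 39 mm. The larger tin is therefore the upper one, and the crop agrees. The shovel's four stones sit well inside the blade, and it points about 98°, towards the tin.

Run:
```python
from h import *
f=np.load('top0.npz');P=np.load('ctop.npy');p=f['p'].astype(int)
m=np.zeros((384,512),bool);m[170:230,380:445]=1
m&=(p[:,:,0]-p[:,:,2]>25)
v,u=np.nonzero(m);uv=np.c_[u,v].astype(float)
X=onplane('top',uv,0.077)[:,:2]
r=cv2.minAreaRect(X.astype(np.float32));print('handle',len(X),r)
l=cv2.fitLine(X.astype(np.float32),cv2.DIST_HUBER,0,.01,.01).ravel();print(l,np.degrees(np.arctan2(l[1],l[0])))
pr=(X-l[2:])@l[:2];print(l[2:]+l[:2]*pr.min(),l[2:]+l[:2]*pr.max())
# mat
g=cv2.medianBlur(f['p'],5).astype(int).mean(2);
reg=np.zeros_like(m);reg[150:245,308:425]=1
mk=(reg&(g<95)).astype(np.uint8);print(np.percentile(g[reg],[5,30,50,70,95]))
mk=cv2.morphologyEx(mk,cv2.MORPH_OPEN,np.ones((15,15)))
v,u=np.nonzero(mk);X=onplane('top',np.c_[u,v],0.004)[:,:2];print('mat',cv2.minAreaRect(X.astype(np.float32)))
# blade corners from crop: px/5+offset
c=np.array([[152,190],[312,162],[350,317],[188,348]])/5+[310,150]
B=onplane('top',c,np.array([.016]*1)[0]);print(B.round(4), B.mean(0))
s=monitor.read_state();print(s['eef_pos'],s['orientation'],s['t'])
```

```text
handle 262 ((0.5531637072563171, -0.3088676929473877), (0.014963435009121895, 0.12540119886398315), 8.784388542175293)
[ 0.15544868 -0.987844    0.5530879  -0.3081903 ] -81.057175
[ 0.54344678 -0.24692302] [ 0.56294211 -0.37081179]
[ 47.33333333  71.66666667  88.66666667 121.66666667 125.66666667]
mat ((0.5434083938598633, -0.2098487764596939), (0.17061829566955566, 0.27431371808052063), 6.060605525970459)
[[ 0.5701 -0.1331  0.016 ]
 [ 0.5837 -0.2237  0.016 ]
 [ 0.4955 -0.2373  0.016 ]
 [ 0.4806 -0.1469  0.016 ]] [ 0.53248255 -0.18525344  0.016     ]
[ 0.17332295 -0.5215567   0.21258915] [-1.5706645   0.00166292 -1.25002855] 0.15
```

```bash
cat >> h.py <<'E'
def rel(pos,heading_deg):
    """tool-axis shift + twist from measured pose to TCP pos with tool z heading"""
    s=monitor.read_state();R=Ro.from_euler('xyz',s['orientation']).as_matrix()
    d=R.T@(np.array(pos)-s['eef_pos']); h=np.degrees(np.arctan2(R[1,2],R[0,2]))
    tw=-np.radians((heading_deg-h+180)%360-180)
    print('now',s['t'],s['eef_pos'].round(4),'head',h.round(2),'ydown',R[:,1].round(3),'F',s['contact_force'].round(2),'M',s['ft_torque'].round(3),'w',round(s['width'],3));print('rel',d.round(4),'tw',round(tw,4))
    return d,tw
E
python3 -c "
from h import *
rel([.5466,-.270,.16],98.9)"
```

```text
now 0.15 [ 0.1733 -0.5216  0.2126] head 18.38 ydown [-0.     0.002 -1.   ] F [ 0.39  0.27 -0.42] M [-0.007 -0.013  0.057] w 1.002
rel [-0.1209  0.0528  0.4335] tw -1.4054
```

play_rows:
  increments:
    - [[0,-0.03,0,0.1,-0.3],[0,-0.06,0.01,0.2,-0.6],[0,-0.09,0.02,0.3,-0.9],[0,-0.11,0.04,0.4,-1.2],[0,-0.121,0.053,0.4335,-1.405],[0,-0.121,0.053,0.4335,-1.405],[0,-0.121,0.053,0.4335,-1.405],[0,-0.121,0.053,0.4335,-1.405],[0,-0.121,0.053,0.4335,-1.405],[0,-0.121,0.053,0.4335,-1.405],[0,-0.121,0.053,0.4335,-1.405],[0,-0.121,0.053,0.4335,-1.405],[0,-0.121,0.053,0.4335,-1.405],[0,-0.121,0.053,0.4335,-1.405]]

```text
t: 1.55
eef_pos: [0.546, -0.2715, 0.161]
orientation: [-1.571, -0.0, 0.153]
contact_force: [-1.0, 0.5, -1.0]
width: 1.002
```

Run:
```python
from h import *
s=monitor.read_state();p,d=cams.grab_frame('wrist');np.savez('w1.npz',p=p,d=d)
cv2.imwrite('pics/w1.png',p[:,:,::-1])
rel([.5466,-.270,.055],98.9)
g=np.array([[.5466,-.270,.077],[.5434,-.2469,.077],[.5629,-.3708,.077]])
print(proj('wrist',g,s))
```

```text
now 1.6 [ 0.546  -0.2714  0.161 ] head 98.76 ydown [ 0.001 -0.001 -1.   ] F [0.19 0.21 0.05] M [ 0.007 -0.06   0.027] w 1.0
rel [0.0007 0.106  0.0013] tw -0.0024
[[256.94224547 201.44405708]
 [257.38161474 175.25898308]
 [257.63493866 301.60978059]]
```

View pics/w1.png

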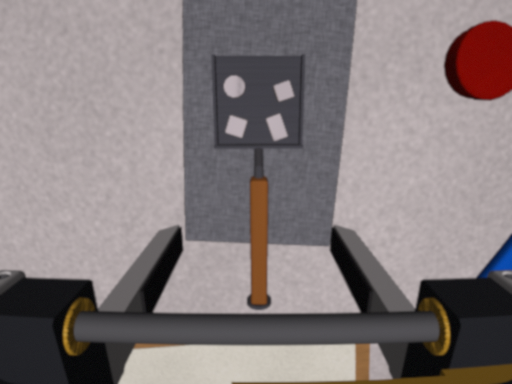

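The wrist view shows the handle running straight down between the open jaws: front end at (259,179), back end at (259,302). The blade is at (258,101), with all four stones well on it. I'll refine from this view.

Run:
```python
from h import *
s=monitor.read_state();f=np.load('w1.npz');p=f['p'].astype(int)
m=np.zeros((384,512),bool);m[165:300,245:275]=1;m&=(p[:,:,0]-p[:,:,2]>35)
v,u=np.nonzero(m);print(v.min(),v.max())
P=cloud('wrist',f['d'],s)
print('z handle',np.median(P[m][:,2]), 'mat',P[20,205],'table',P[150,100],'blade',P[100,258])
X=onplane('wrist',np.c_[u,v],.077)[:,:2] if 0 else onplane('wrist',np.c_[u,v],.077,s)[:,:2]
l=cv2.fitLine(X.astype(np.float32),cv2.DIST_HUBER,0,.01,.01).ravel()
pr=(X-l[2:])@l[:2];print(l,np.degrees(np.arctan2(-l[1],-l[0])),l[2:]+l[:2]*pr.min(),l[2:]+l[:2]*pr.max())
c=np.array([[213,147],[303,147],[304,55],[214,55]]);B=onplane('wrist',c,.007,s);print(B.round(4),B.mean(0))
```

```text
177 299
z handle nan mat [ 0.47189435 -0.11708356  0.00382787] table [ 3.70662535e-01 -2.61879105e-01 -3.41350333e-04] blade [ 0.53478558 -0.18477709  0.00779429]
[ 0.15493028 -0.9879254   0.55345607 -0.30413836] 98.91275 [ 0.54467166 -0.24812386] [ 0.5634131  -0.36763016]
[[ 0.4952 -0.2393  0.007 ]
 [ 0.5892 -0.2248  0.007 ]
 [ 0.573  -0.1349  0.007 ]
 [ 0.4852 -0.1486  0.007 ]] [ 0.53563695 -0.1868853   0.007     ]
```

play_rows:
  increments:
    - [[0,0.001,0.03,0,-0.002],[0,0.002,0.06,0,-0.002],[0,0.002,0.085,0,-0.002],[0,0.002,0.1,0,-0.002],[0,0.002,0.105,0,-0.002],[0,0.002,0.105,0,-0.002],[0,0.002,0.105,0,-0.002],[0.5,0.002,0.105,0,-0.002],[0.7,0.002,0.105,0,-0.002],[0.75,0.002,0.105,0,-0.002],[1,0.002,0.105,0,-0.002],[1,0.002,0.105,0,-0.002],[1,0.002,0.105,0,-0.002],[1,0.002,0.105,0,-0.002],[1,0.002,0.105,0,-0.002],[1,0.002,0.105,0,-0.002]]
  squeeze: 50

```text
t: 3.2
eef_pos: [0.5486, -0.2701, 0.0554]
orientation: [-1.571, 0.0, 0.157]
contact_force: [0.2, -0.3, 0.3]
width: 0.272
```

```bash
python3 -c "
from h import *
rel([.5478,-.2708,.055],98.9)"
```

```text
now 3.2 [ 0.5486 -0.2701  0.0554] head 99.0 ydown [-0. -0. -1.] F [ 0.19 -0.32  0.31] M [-0.009 -0.08  -0.003] w 0.272
rel [-0.0009  0.0004 -0.0005] tw 0.0017
```

play_rows:
  increments:
    - [[1,0,0,0,0],[1,0,0,0,0],[1,0,0,0,0],[1,0,0,0,0],[1,0,0,0,0],[1,0,0,0,0]]

```text
t: 3.8
eef_pos: [0.5485, -0.2702, 0.0555]
orientation: [-1.571, 0.0, 0.157]
contact_force: [-1.9, -0.4, -0.0]
width: 0.169
```

Gripped (16 mm). Now a slow lift, then a check that it stays level.

play_rows:
  increments:
    - [[1,0,0,0,0],[1,0,-0.001,0,0],[1,0,-0.003,0,0],[1,0,-0.006,0,0],[1,0,-0.01,0,0],[1,0,-0.014,0,0],[1,0,-0.018,0,0],[1,0,-0.02,0,0],[1,0,-0.02,0,0],[1,0,-0.02,0,0]]

```text
t: 4.8
eef_pos: [0.5486, -0.2701, 0.0755]
orientation: [-1.571, 0.0, 0.157]
contact_force: [-0.3, 0.6, -2.7]
width: 0.167
```

Run:
```python
from h import *
s=monitor.read_state();rel([.5478,-.2708,.055],98.9)
p,d=cams.grab_frame('wrist');np.savez('w2.npz',p=p,d=d);cv2.imwrite('pics/w2.png',p[:,:,::-1])
p2,d2=cams.grab_frame('scene');cv2.imwrite('pics/s2.png',cv2.resize(p2[180:340,120:330,::-1],None,fx=3.5,fy=3.5))
P=cloud('wrist',d,s)
R=Ro.from_euler('xyz',s['orientation']).as_matrix()
L=(P-s['eef_pos'])@R   # tool coordinates
for r in range(20,160,10): print(r,[L[r,c].round(4) for c in (225,258,290)])
```

```text
now 4.8 [ 0.5486 -0.2701  0.0755] head 98.99 ydown [-0. -0. -1.] F [-0.29  0.6  -2.73] M [-0.109 -0.136  0.007] w 0.167
rel [-0.0009  0.0205 -0.0005] tw 0.0016
20 [array([-0.0224,  0.0712,  0.1424]), array([0.0014, 0.0708, 0.1423]), array([0.0244, 0.0704, 0.1423])]
30 [array([-0.0224,  0.0698,  0.1354]), array([0.0014, 0.0703, 0.1354]), array([0.0246, 0.0712, 0.1357])]
40 [array([-0.0204,  0.0475,  0.1243]), array([0.0013, 0.0487, 0.1245]), array([0.0224, 0.0476, 0.1243])]
50 [array([-0.0206,  0.0477,  0.1181]), array([0.0013, 0.0487, 0.1182]), array([0.0225, 0.0477, 0.1181])]
60 [array([-0.0207,  0.048 ,  0.1118]), array([0.0013, 0.0475, 0.1117]), array([0.0227, 0.0479, 0.1118])]
70 [array([-0.0196,  0.0343,  0.104 ]), array([0.0013, 0.0487, 0.1054]), array([0.0227, 0.0467, 0.1053])]
80 [array([-0.0197,  0.0338,  0.0979]), array([0.0013, 0.0479, 0.0989]), array([0.0211, 0.0295, 0.0976])]
90 [array([-0.0199,  0.0348,  0.0918]), array([0.0013, 0.049 , 0.0924]), array([0.0212, 0.0289, 0.0916])]
100 [array([-0.0213,  0.048 ,  0.0858]), array([0.0014, 0.0477, 0.0858]), array([0.0212, 0.0279, 0.0855])]
110 [array([-0.0215,  0.0481,  0.0791]), array([0.0014, 0.0482, 0.0791]), array([0.0236, 0.0486, 0.0791])]
120 [array([-0.0217,  0.0486,  0.0723]), array([0.0014, 0.0482, 0.0723]), array([0.0237, 0.0477, 0.0724])]
130 [array([-0.0202,  0.0323,  0.0666]), array([0.0014, 0.0475, 0.0654]), array([0.0223, 0.0336, 0.0666])]
140 [array([-0.0206,  0.0347,  0.0599]), array([0.0014, 0.0473, 0.0585]), array([0.0226, 0.0346, 0.0599])]
150 [array([-0.0207,  0.034 ,  0.0533]), array([nan, nan, nan]), array([0.0228, 0.0342, 0.0533])]
```

View pics/w2.png

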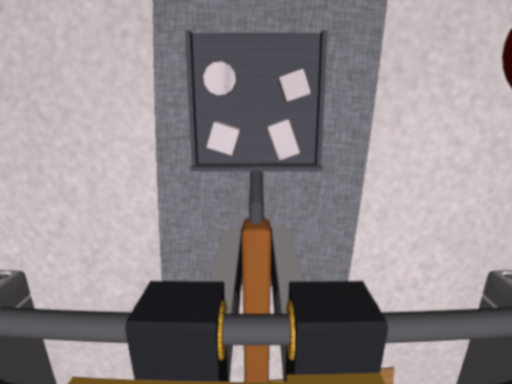

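View pics/s2.png

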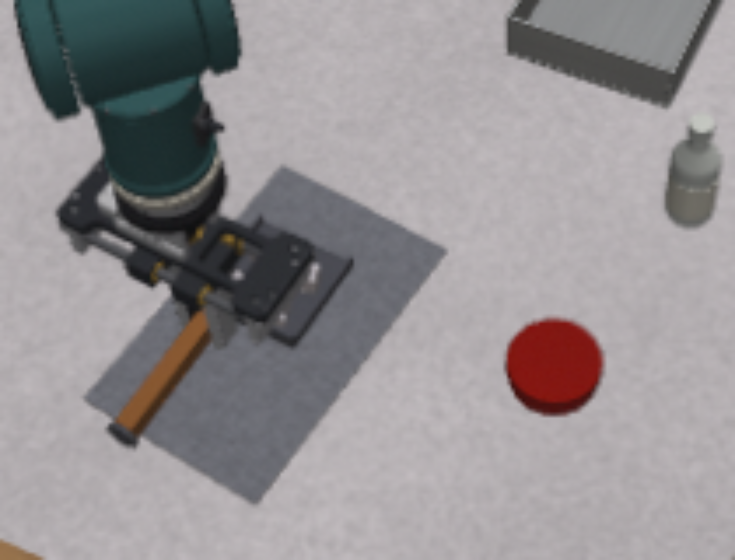

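Lifted level: the blade's tool-y stays constant at about 48 mm from back to front. All four stones are unmoved, and the handle is square in the pads at (257,330).

Run:
```python
from h import *
s=monitor.read_state();rel([.6322,.0035,.135],102.64)
# front edge in tool coords
R=Ro.from_euler('xyz',s['orientation']).as_matrix()
m,T=cam('wrist',s);M=m['mount']
r=rays(m,[[190,32],[256,32],[323,32],[192,168],[322,168]]);D=np.c_[r,np.ones(len(r))]@M[:3,:3].T
for y in (.048,.036): print((M[:3,3]+D*((y-M[1,3])/D[:,1])[:,None]).round(4))
P=np.load('ctop.npy');print('glue',P[115:135,252:268].reshape(-1,3)[P[115:135,252:268,2].ravel()>.05].mean(0))
```

```text
now 4.9 [ 0.5485 -0.2701  0.0752] head 98.99 ydown [-0.  0. -1.] F [ 0.62  0.64 -1.62] M [-0.147 -0.099 -0.019] w 0.167
rel [ 0.1254 -0.0598  0.2571] tw -0.0637
[[-0.0435  0.048   0.1296]
 [-0.      0.048   0.1293]
 [ 0.0441  0.048   0.1297]
 [-0.0466  0.048   0.0383]
 [ 0.048   0.048   0.0383]]
[[-0.0411  0.036   0.1271]
 [-0.      0.036   0.1267]
 [ 0.0417  0.036   0.1271]
 [-0.044   0.036   0.0407]
 [ 0.0454  0.036   0.0407]]
glue [0.74095306 0.08943163 0.08422204]
```

play_rows:
  increments:
    - [[1,0.001,-0.003,0.002,0],[1,0.004,-0.01,0.008,-0.003],[1,0.009,-0.02,0.018,-0.006],[1,0.016,-0.03,0.032,-0.01],[1,0.024,-0.04,0.049,-0.014],[1,0.033,-0.048,0.068,-0.018],[1,0.043,-0.054,0.088,-0.022],[1,0.053,-0.058,0.108,-0.027],[1,0.063,-0.06,0.129,-0.032],[1,0.073,-0.06,0.15,-0.037],[1,0.083,-0.06,0.17,-0.042],[1,0.092,-0.06,0.189,-0.047],[1,0.1,-0.06,0.206,-0.052],[1,0.107,-0.06,0.221,-0.056],[1,0.114,-0.06,0.234,-0.059],[1,0.119,-0.06,0.245,-0.062],[1,0.123,-0.06,0.252,-0.064],[1,0.125,-0.06,0.256,-0.064],[1,0.1255,-0.06,0.257,-0.064],[1,0.1255,-0.06,0.257,-0.064]]

```text
t: 6.9
eef_pos: [0.6324, 0.0029, 0.1354]
orientation: [-1.571, 0.0, 0.221]
contact_force: [0.0, -0.7, -1.7]
width: 0.164
```

Run:
```python
from h import *
s=monitor.read_state();rel([.6322,.0035,.135],102.64)
p,d=cams.grab_frame('wrist');np.savez('w3.npz',p=p,d=d);cv2.imwrite('pics/w3.png',p[:,:,::-1])
P=cloud('wrist',d,s);R=Ro.from_euler('xyz',s['orientation']).as_matrix()
L=(P-s['eef_pos'])@R
for r in range(0,150,8): print(r,[L[r,c].round(4) for c in (205,258,312)])
```

```text
now 6.9 [0.6324 0.0029 0.1354] head 102.64 ydown [-0. -0. -1.] F [ 0.04 -0.71 -1.68] M [-0.158 -0.13   0.012] w 0.164
rel [-0.      0.0004  0.0006] tw -0.0001
0 [array([-0.045 ,  0.1288,  0.1735]), array([0.0018, 0.1305, 0.1737]), array([0.0498, 0.1309, 0.1742])]
8 [array([-0.0385,  0.084 ,  0.1543]), array([0.0015, 0.0842, 0.1541]), array([0.0423, 0.0841, 0.1544])]
16 [array([-0.0409,  0.0991,  0.1525]), array([0.0016, 0.1016, 0.1529]), array([0.0451, 0.0995, 0.1527])]
24 [array([-0.0452,  0.1258,  0.1528]), array([0.0018, 0.126 , 0.1525]), array([0.05  , 0.1277, 0.1533])]
32 [array([-0.0466,  0.134 ,  0.1479]), array([0.0018, 0.1343, 0.1477]), array([0.0515, 0.1354, 0.1483])]
40 [array([-0.0336,  0.0479,  0.1245]), array([0.0014, 0.049 , 0.1245]), array([0.0371, 0.0484, 0.1246])]
48 [array([-0.0339,  0.0489,  0.1196]), array([0.0014, 0.0479, 0.1193]), array([0.0373, 0.0482, 0.1196])]
56 [array([-0.0339,  0.0475,  0.1144]), array([0.0014, 0.0473, 0.1142]), array([0.0375, 0.0487, 0.1146])]
64 [array([-0.0343,  0.0491,  0.1095]), array([0.0014, 0.049 , 0.1093]), array([0.0378, 0.0489,
[... 376 characters left out ...]
0.0014, 0.0489, 0.0885]), array([0.0384, 0.0477, 0.0886])]
104 [array([-0.0352,  0.0483,  0.0832]), array([0.0014, 0.0471, 0.0831]), array([0.0386, 0.0474, 0.0833])]
112 [array([-0.0352,  0.047 ,  0.0779]), array([0.0014, 0.047 , 0.0778]), array([0.0389, 0.0478, 0.0779])]
120 [array([-0.0355,  0.0475,  0.0724]), array([0.0014, 0.047 , 0.0723]), array([0.0391, 0.0475, 0.0724])]
128 [array([-0.036 ,  0.0491,  0.0668]), array([0.0015, 0.048 , 0.0668]), array([0.0394, 0.048 , 0.0669])]
136 [array([-0.0361,  0.0486,  0.0612]), array([0.0015, 0.047 , 0.0613]), array([0.0396, 0.0475, 0.0614])]
144 [array([-0.0362,  0.0476,  0.0557]), array([0.0015, 0.0481, 0.0556]), array([0.0398, 0.0474, 0.0557])]
```

View pics/w3.png

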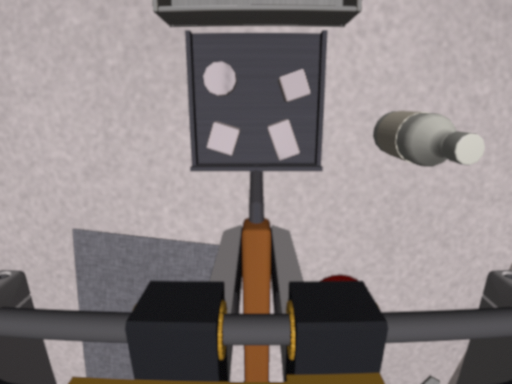

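The tin's rim is square across the top of the view, columns 157–359 (centre 258), and the blade spans 190–324 (centre 257). So the edge is square and centred, about 22 mm short of the wall. The stones haven't moved. Next I'll zoom for exact rows.

Run:
```python
from h import *
f=np.load('w3.npz');p=f['p'];g=p.mean(2)
for c in (205,240,275,310): print(c,[int(x) for x in g[0:44,c]])
m,T=cam('wrist',monitor.read_state());M=m['mount']
def at(rows,y,c=256):
    r=rays(m,[[c,a] for a in rows]);D=np.c_[r,np.ones(len(r))]@M[:3,:3].T
    return (M[:3,3]+D*((y-M[1,3])/D[:,1])[:,None])[:,2].round(4)
print('rim',at(range(3,14),.0852)); print('edge',at(range(30,36),.048))
cv2.imwrite('pics/w3c.png',cv2.resize(p[0:60,150:370,::-1],None,fx=3.6,fy=6,interpolation=0))
```

```text
205 [135, 135, 135, 137, 138, 143, 143, 139, 129, 110, 83, 56, 42, 42, 42, 41, 41, 40, 41, 39, 41, 41, 42, 42, 51, 75, 115, 152, 167, 171, 171, 166, 147, 112, 82, 70, 70, 69, 71, 70, 71, 71, 70, 70]
240 [137, 138, 137, 136, 138, 140, 138, 136, 125, 103, 72, 50, 43, 42, 43, 42, 42, 42, 41, 40, 42, 42, 42, 46, 58, 92, 138, 168, 179, 182, 181, 173, 146, 102, 75, 68, 68, 68, 69, 70, 71, 70, 71, 70]
275 [138, 138, 138, 133, 128, 132, 138, 136, 126, 101, 71, 50, 43, 42, 42, 41, 42, 42, 42, 41, 41, 41, 45, 52, 73, 107, 148, 175, 184, 187, 188, 179, 151, 105, 74, 67, 68, 68, 71, 70, 71, 71, 71, 69]
310 [139, 138, 139, 136, 132, 130, 133, 134, 128, 108, 79, 54, 43, 42, 42, 40, 41, 40, 40, 41, 41, 41, 41, 43, 53, 83, 125, 162, 179, 183, 185, 181, 160, 122, 86, 70, 69, 69, 70, 71, 71, 71, 71, 71]
rim [0.1579 0.1572 0.1565 0.1558 0.1551 0.1544 0.1536 0.1529 0.1522 0.1515
 0.1508]
edge [0.1305 0.1299 0.1293 0.1287 0.128  0.1274]
```

View pics/w3c.png

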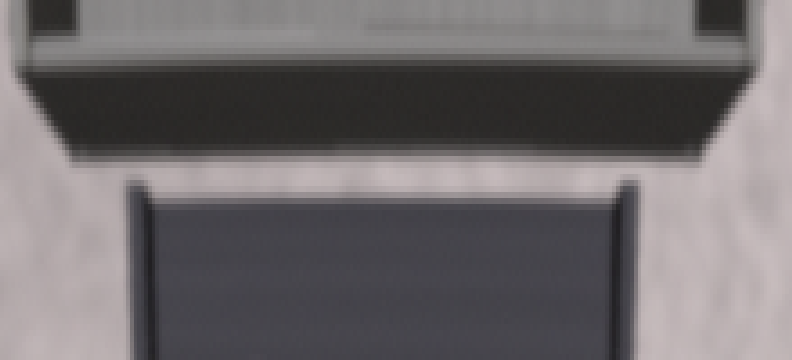

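play_rows:
  increments:
    - [[1,0,0,0.002,0],[1,0,0,0.005,0],[1,0,0,0.009,0],[1,0,0,0.013,0],[1,0,0,0.017,0],[1,0,0.003,0.02,0],[1,0,0.007,0.022,0],[1,0,0.012,0.023,0],[1,0,0.017,0.024,0],[1,0,0.022,0.024,0],[1,0,0.025,0.024,0],[1,0,0.027,0.024,0],[1,0,0.027,0.024,0],[1,0,0.027,0.024,0]]

```text
t: 8.35
eef_pos: [0.6273, 0.0267, 0.1086]
orientation: [-1.571, -0.0, 0.221]
contact_force: [-0.5, 0.3, -2.3]
width: 0.168
```

Run:
```python
from h import *
s=monitor.read_state();rel([.6322,.0035,.135],102.64)
p,d=cams.grab_frame('wrist');np.savez('w4.npz',p=p,d=d);cv2.imwrite('pics/w4.png',cv2.resize(p[0:120,130:390,::-1],None,fx=3,fy=4,interpolation=2))
g=p.mean(2)
for c in (170,180,205,240,275,310,335,345): print(c,[int(x) for x in g[12:50,c]])
m,T=cam('wrist',s);M=m['mount']
def at(rows,y,c=256):
    r=rays(m,[[c,a] for a in rows]);D=np.c_[r,np.ones(len(r))]@M[:3,:3].T
    return (M[:3,3]+D*((y-M[1,3])/D[:,1])[:,None])[:,2].round(4)
print('rim 20..45',at(range(20,45),.058)); print('edge',at(range(26,40),.048))
```

```text
now 8.35 [0.6273 0.0267 0.1086] head 102.66 ydown [ 0. -0. -1.] F [-0.53  0.25 -2.32] M [-0.17  -0.082 -0.002] w 0.168
rel [-0.0003 -0.0264 -0.0237] tw 0.0003
170 [130, 129, 129, 129, 129, 130, 130, 129, 130, 129, 130, 130, 129, 130, 130, 130, 130, 130, 130, 133, 136, 134, 130, 122, 106, 81, 56, 43, 40, 40, 40, 38, 39, 40, 40, 43, 55, 87]
180 [133, 133, 134, 134, 134, 133, 135, 134, 134, 134, 135, 135, 135, 135, 135, 135, 136, 136, 136, 137, 137, 134, 129, 120, 100, 74, 51, 41, 40, 39, 40, 39, 38, 39, 40, 45, 62, 96]
205 [133, 134, 134, 133, 133, 134, 134, 134, 135, 134, 134, 134, 134, 134, 134, 134, 134, 135, 135, 135, 121, 95, 74, 68, 67, 67, 67, 69, 69, 68, 68, 68, 70, 70, 71, 71, 69, 69]
240 [135, 134, 134, 134, 133, 134, 133, 134, 135, 134, 134, 134, 134, 134, 134, 134, 133, 130, 129, 131, 116, 87, 69, 67, 66, 66, 68, 68, 68, 68, 68, 68, 69, 69, 70, 70, 70, 69]
275 [133, 133, 133, 133, 134, 133, 133, 133, 132, 133, 133, 133, 134, 134, 133, 134, 134, 129, 126, 126, 112, 86, 69, 66, 66, 66, 68, 68, 68, 68, 67, 68, 69, 70, 70, 69, 69, 67]
310 [133, 134, 134, 134, 134, 134, 134, 134, 133, 134, 134, 134, 134, 134, 134, 134, 133, 132, 128, 124, 114, 94, 74, 68, 67, 67, 68, 69, 69, 68, 68, 69, 69, 70, 69, 69, 70, 68]
335 [132, 132, 132, 132, 132, 132, 132, 133, 133, 132, 132, 134, 132, 133, 133, 133, 133, 133, 130, 126, 128, 132, 130, 120, 97, 70, 47, 41, 40, 39, 39, 39, 40, 40, 41, 45, 71, 114]
345 [133, 134, 133, 133, 133, 133, 133, 134, 135, 135, 135, 135, 136, 135, 136, 135, 136, 136, 132, 128, 129, 131, 131, 123, 103, 75, 51, 42, 40, 40, 39, 39, 39, 40, 39, 42, 61, 103]
rim 20..45 [0.1391 0.1385 0.1378 0.1372 0.1366 0.1359 0.1353 0.1346 0.134  0.1333
 0.1327 0.132  0.1314 0.1308 0.1301 0.1295 0.1288 0.1282 0.1275 0.1269
 0.1262 0.1256 0.1249 0.1243 0.1236]
edge [0.133  0.1324 0.1317 0.1311 0.1305 0.1299 0.1293 0.1287 0.128  0.1274
 0.1268 0.1262 0.1256 0.1249]
```

View pics/w4.png

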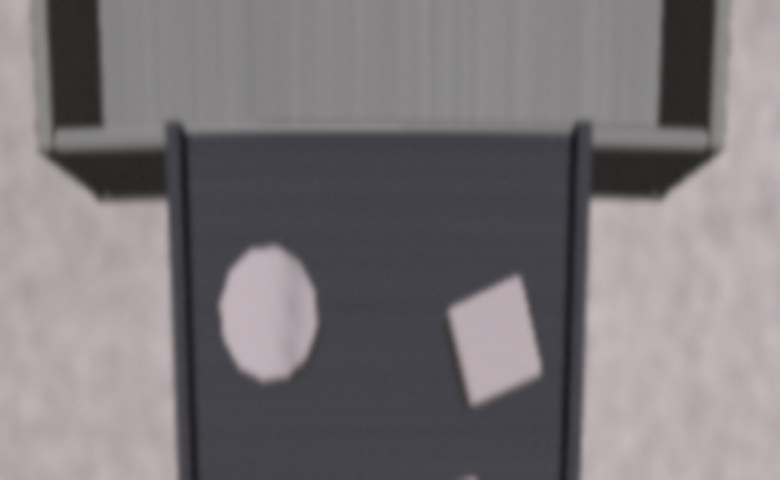

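The rim's outer edge is at row ~37 and its inner edge at row ~31. The blade edge is at row 33, parallel to it, so it needs 2 mm more forward. Now I'll lower it.

play_rows:
  increments:
    - [[1,0,0.001,0.001,0],[1,0,0.002,0.002,0],[1,0,0.003,0.002,0],[1,0,0.004,0.002,0],[1,0,0.005,0.002,0],[1,0,0.006,0.002,0],[1,0,0.0065,0.002,0],[1,0,0.007,0.002,0],[1,0,0.007,0.002,0]]

```text
t: 9.3
eef_pos: [0.6267, 0.0286, 0.1016]
orientation: [-1.571, -0.0, 0.221]
contact_force: [-0.3, -0.5, -1.0]
width: 0.169
```

play_rows:
  increments:
    - [[1,0,0.0005,0,0],[1,0,0.001,0,0],[1,0,0.001,0,0]]

```text
t: 9.6
eef_pos: [0.627, 0.0285, 0.1011]
orientation: [-1.571, -0.001, 0.221]
contact_force: [0.3, -0.6, 0.1]
width: 0.168
```

Run:
```python
from h import *
rel([.6322,.0035,.135],102.64)
```

```text
now 9.6 [0.627  0.0285 0.1011] head 102.65 ydown [ 0.001 -0.    -1.   ] F [ 0.32 -0.63  0.14] M [-0.079  0.096  0.003] w 0.168
rel [-0.0003 -0.0339 -0.0255] tw 0.0002
```

play_rows:
  increments:
    - [[1,0,0.0005,0,0],[1,0,0.001,0,0],[1,0,0.001,0,0],[1,0,0.001,0,0]]

```text
t: 10.0
eef_pos: [0.6272, 0.0282, 0.1003]
orientation: [-1.572, -0.001, 0.221]
contact_force: [-1.7, -3.1, 4.6]
width: 0.163
```

Run:
```python
from h import *
s=monitor.read_state();rel([.6322,.0035,.135],102.64)
p,d=cams.grab_frame('wrist');np.savez('w5.npz',p=p,d=d);cv2.imwrite('pics/w5.png',cv2.resize(p[0:180,130:390,::-1],None,fx=3,fy=3,interpolation=2))
P=cloud('wrist',d,s);R=Ro.from_euler('xyz',s['orientation']).as_matrix()
L=(P-s['eef_pos'])@R
print([ (L[a:a+6,255:262].reshape(-1,3).mean(0)).round(4)[1:] for a in (36,60,90,120,140)])
```

```text
now 10.0 [0.6272 0.0282 0.1003] head 102.64 ydown [ 0.001 -0.001 -1.   ] F [-1.68 -3.09  4.63] M [-0.2   0.16  0.13] w 0.163
rel [-0.0005 -0.0346 -0.0252] tw 0.0001
[array([0.0467, 0.125 ]), array([0.0468, 0.11  ]), array([nan, nan]), array([0.047 , 0.0706]), array([0.0473, 0.0567])]
```

View pics/w5.png

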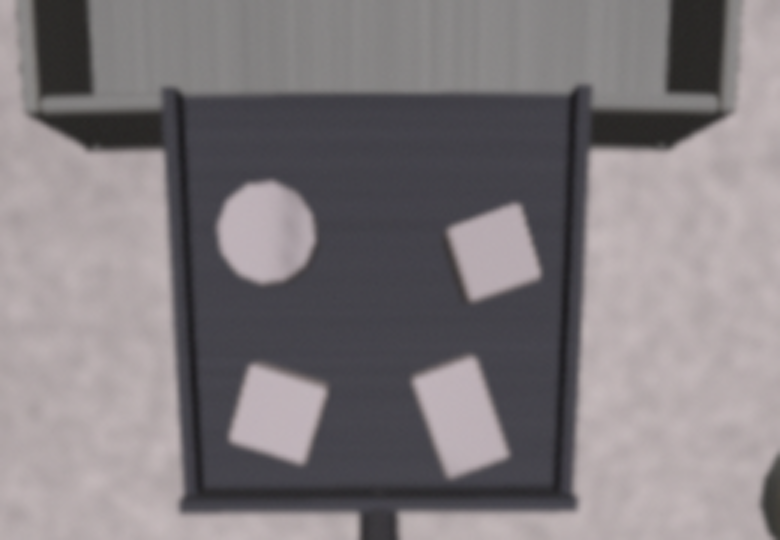

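The edge is pressed on the rim with about 6 N, the stones are untouched, and the edge sits on the rim band, square. Next I'll soften the grip so the handle can pivot in the pads, and begin the arc.

play_rows:
  increments:
    - [[1,0,0,0,0],[1,0,0,0,0],[1,0,0,0,0]]
  squeeze: 20

```text
t: 10.35
eef_pos: [0.6268, 0.0287, 0.0992]
orientation: [-1.571, -0.0, 0.221]
contact_force: [-0.0, -2.0, 2.0]
width: 0.165
```

play_rows:
  increments:
    - [[1,0,0,0,0],[1,0,0,0,0],[1,0,0,0,0]]
  squeeze: 8

```text
t: 10.65
eef_pos: [0.6265, 0.0291, 0.0989]
orientation: [-1.57, 0.001, 0.221]
contact_force: [0.6, -1.2, -1.1]
width: 0.169
```

```bash
cat >> h.py <<'E'
def look(tag,cols=(258,),rows=range(30,200,15)):
    s=monitor.read_state();rel([.6273,.0267,.1016],102.64)
    p,d=cams.grab_frame('wrist');np.savez(tag+'.npz',p=p,d=d);cv2.imwrite(f'pics/{tag}.png',p[:,:,::-1])
    P=cloud('wrist',d,s);R=Ro.from_euler('xyz',s['orientation']).as_matrix()
    L=(P-s['eef_pos'])@R
    for c in cols: print(c,[(r,*L[r,c,1:].round(4)) for r in rows])
    return p,L
E
python3 -c "
from h import *
look('w6')"
```

```text
now 10.65 [0.6265 0.0291 0.0989] head 102.67 ydown [-0.001  0.    -1.   ] F [ 0.62 -1.15 -1.11] M [-0.123 -0.219 -0.092] w 0.169
rel [ 0.0003 -0.0027 -0.0025] tw 0.0006
258 [(30, np.float64(0.0441), np.float64(0.1297)), (45, np.float64(0.0451), np.float64(0.1207)), (60, np.float64(0.0461), np.float64(0.1115)), (75, np.float64(0.0451), np.float64(0.1019)), (90, np.float64(0.046), np.float64(0.0923)), (105, np.float64(0.0471), np.float64(0.0824)), (120, np.float64(0.0463), np.float64(0.0724)), (135, np.float64(0.0467), np.float64(0.062)), (150, np.float64(0.0476), np.float64(0.0514)), (165, np.float64(0.0314), np.float64(0.0436)), (180, np.float64(0.019), np.float64(0.0363)), (195, np.float64(0.0051), np.float64(0.0304))]
```

play_rows:
  increments:
    - [[1,0,-0.001,0,0],[1,0,-0.0035,0.0016,0],[1,0,-0.007,0.003,0],[1,0,-0.0105,0.005,0],[1,0,-0.0147,0.0075,0],[1,0,-0.02,0.0105,0],[1,0,-0.0254,0.0144,0],[1,0,-0.0305,0.0183,0],[1,0,-0.0354,0.0221,0],[1,0,-0.0354,0.0221,0],[1,0,-0.0354,0.0221,0]]
  squeeze: 5

```text
t: 11.8
eef_pos: [0.6223, 0.0503, 0.1355]
orientation: [-1.571, -0.001, 0.221]
contact_force: [0.3, -0.6, -0.4]
width: 0.17
```

```bash
python3 -c "
from h import *
look('w7')
p,d=cams.grab_frame('scene');cv2.imwrite('pics/s7.png',cv2.resize(p[130:300,180:370,::-1],None,fx=3.5,fy=3.5))"
```

```text
now 11.8 [0.6223 0.0503 0.1355] head 102.67 ydown [ 0.002 -0.    -1.   ] F [ 0.31 -0.61 -0.42] M [-0.07  -0.207  0.007] w 0.17
rel [-0.0004  0.0339 -0.0241] tw 0.0005
258 [(30, np.float64(0.1302), np.float64(0.1485)), (45, np.float64(0.1308), np.float64(0.1358)), (60, np.float64(0.1306), np.float64(0.1228)), (75, np.float64(0.0813), np.float64(0.1051)), (90, np.float64(0.0783), np.float64(0.0938)), (105, np.float64(0.0744), np.float64(0.0824)), (120, np.float64(0.0712), np.float64(0.0712)), (135, np.float64(0.0679), np.float64(0.0601)), (150, np.float64(0.0655), np.float64(0.0488)), (165, np.float64(nan), np.float64(nan)), (180, np.float64(0.0583), np.float64(0.0268)), (195, np.float64(0.0223), np.float64(0.0254))]
```

View pics/w7.png

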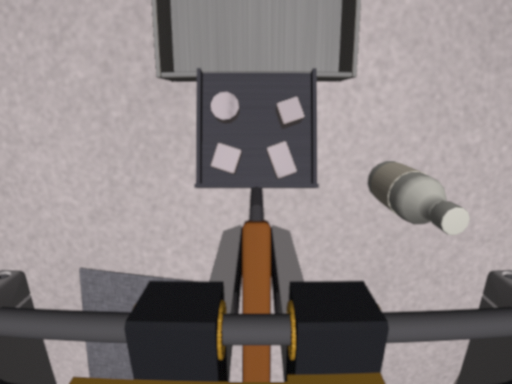

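View pics/s7.png

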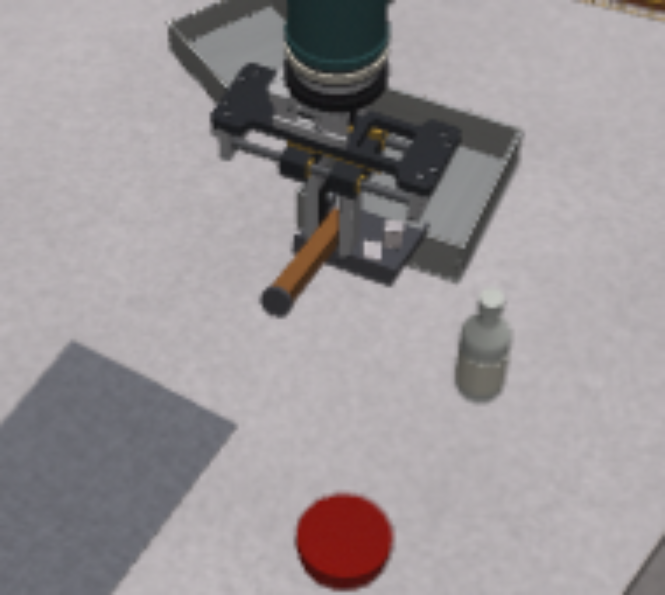

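The shovel has pivoted to about 15.7° in the pads, with the edge still on the rim (row ~72) and the stones unmoved. Here's a closer look at the edge on the rim.

```bash
python3 -c "
from h import *
p=np.load('w7.npz')['p'];cv2.imwrite('pics/w7c.png',cv2.resize(p[50:110,145:370,::-1],None,fx=3.5,fy=7,interpolation=2))
m,T=cam('wrist',monitor.read_state());M=m['mount']
r=rays(m,[[256,a] for a in range(68,82)]);D=np.c_[r,np.ones(len(r))]@M[:3,:3].T
print((M[:3,3]+D*((.0855-M[1,3])/D[:,1])[:,None])[:,2].round(4))
g=p.mean(2)
for c in (175,185,230,258,290,330,340): print(c,[int(x) for x in g[64:84,c]])
"
```

```text
[0.1108 0.11   0.1093 0.1085 0.1078 0.107  0.1063 0.1055 0.1048 0.104
 0.1032 0.1025 0.1017 0.101 ]
175 [130, 130, 130, 130, 129, 128, 125, 123, 127, 133, 132, 123, 103, 75, 51, 45, 62, 107, 150, 170]
185 [134, 135, 135, 135, 134, 133, 132, 129, 131, 134, 132, 122, 100, 70, 47, 42, 56, 103, 149, 167]
230 [136, 136, 137, 136, 137, 136, 130, 117, 100, 80, 70, 68, 69, 69, 69, 69, 68, 70, 71, 71]
258 [133, 134, 135, 135, 135, 134, 128, 115, 99, 80, 69, 67, 68, 68, 69, 69, 68, 70, 70, 70]
290 [139, 140, 139, 140, 139, 139, 133, 119, 104, 82, 70, 68, 68, 69, 70, 70, 69, 70, 71, 71]
330 [136, 136, 137, 137, 136, 135, 133, 129, 128, 132, 131, 119, 95, 66, 48, 44, 67, 113, 156, 175]
340 [46, 46, 46, 46, 45, 45, 49, 70, 102, 123, 131, 122, 99, 70, 50, 48, 75, 122, 162, 180]
```

View pics/w7c.png

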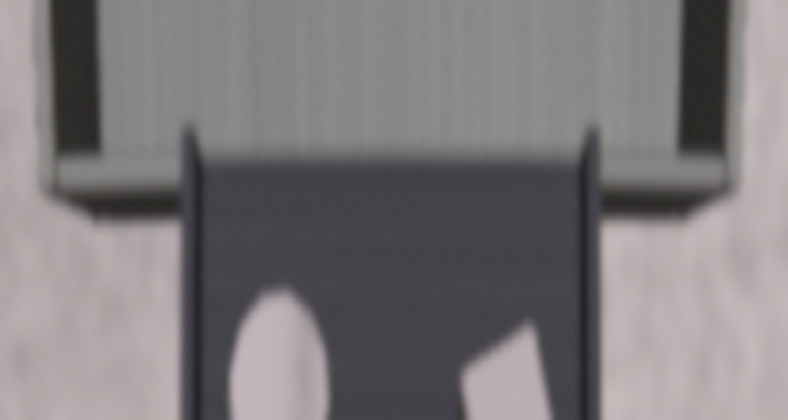

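The edge is on the inner half of the rim, parallel to it. Continuing the arc to about 33°.

play_rows:
  increments:
    - [[1,0,-0.002,0.0015,0],[1,0,-0.005,0.0042,0],[1,0,-0.0081,0.0072,0],[1,0,-0.0115,0.0108,0],[1,0,-0.015,0.0146,0],[1,0,-0.0182,0.0186,0],[1,0,-0.0213,0.0226,0],[1,0,-0.0243,0.0267,0],[1,0,-0.0265,0.0298,0],[1,0,-0.0284,0.0328,0],[1,0,-0.0284,0.033,0],[1,0,-0.0284,0.033,0]]

```text
t: 13.1
eef_pos: [0.6146, 0.0825, 0.1632]
orientation: [-1.571, 0.0, 0.221]
contact_force: [-0.4, -0.3, -2.0]
width: 0.169
```

```bash
python3 -c "
from h import *
look('w8')"
```

```text
now 13.1 [0.6146 0.0825 0.1632] head 102.67 ydown [-0. -0. -1.] F [-0.37 -0.33 -2.05] M [-0.046 -0.12  -0.032] w 0.169
rel [ 0.0001  0.0616 -0.0572] tw 0.0005
258 [(30, np.float64(0.1573), np.float64(0.1544)), (45, np.float64(0.1596), np.float64(0.1409)), (60, np.float64(0.1582), np.float64(0.1264)), (75, np.float64(0.1607), np.float64(0.1123)), (90, np.float64(0.1583), np.float64(0.0974)), (105, np.float64(0.0982), np.float64(0.0824)), (120, np.float64(0.0912), np.float64(0.0703)), (135, np.float64(0.0858), np.float64(0.0584)), (150, np.float64(0.0793), np.float64(0.0469)), (165, np.float64(0.0735), np.float64(0.0356)), (180, np.float64(0.0691), np.float64(0.0242)), (195, np.float64(0.0631), np.float64(0.0134))]
```

View pics/w8.png

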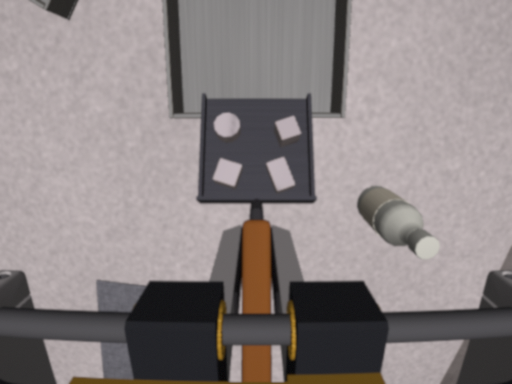

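The edge has lifted off the rim: the blade is at 27°, with its edge at row 98 and the rim at rows 112–118. Pad friction is holding it up. No stone has slid yet. I'll measure the offset, then put the edge back down and loosen the grip further.

```bash
python3 -c "
from h import *
f=np.load('w8.npz');p=f['p'];cv2.imwrite('pics/w8c.png',cv2.resize(p[80:140,145:370,::-1],None,fx=3.5,fy=7,interpolation=2))
s=monitor.read_state();m,T=cam('wrist',s);M=m['mount']
def at(rows,y):
    r=rays(m,[[256,a] for a in rows]);D=np.c_[r,np.ones(len(r))]@M[:3,:3].T
    return (M[:3,3]+D*((y-M[1,3])/D[:,1])[:,None])[:,2].round(4)
print('rim108..',at(range(108,121),s['eef_pos'][2]-.0505)); print('edge 95..',at(range(95,102),.1005))
P=cloud('wrist',f['d'],s);L=(P-s['eef_pos'])@Ro.from_euler('xyz',s['orientation']).as_matrix()
q=L[100:185,250:265].reshape(-1,3);q=q[np.isfinite(q[:,0])];print(np.polyfit(q[:,2],q[:,1],1))
g=p.mean(2)
for c in (180,190,230,258,290,320,330): print(c,[int(x) for x in g[92:122,c]])
"
```

```text
rim108.. [0.0798 0.079  0.0781 0.0772 0.0763 0.0755 0.0746 0.0737 0.0728 0.072
 0.0711 0.0702 0.0693]
edge 95.. [0.0907 0.0899 0.089  0.0882 0.0874 0.0866 0.0858]
[0.50470512 0.05599587]
180 [45, 44, 44, 44, 43, 43, 43, 43, 42, 42, 43, 43, 43, 42, 42, 42, 41, 43, 42, 43, 56, 84, 115, 130, 128, 125, 136, 155, 164, 166]
190 [135, 135, 135, 134, 135, 134, 135, 135, 135, 134, 135, 134, 135, 134, 134, 135, 134, 135, 133, 128, 114, 107, 121, 132, 129, 123, 137, 158, 169, 172]
230 [132, 131, 132, 131, 131, 123, 103, 80, 69, 67, 70, 69, 68, 69, 70, 70, 70, 69, 71, 77, 104, 142, 167, 176, 176, 177, 176, 176, 175, 174]
258 [134, 134, 134, 134, 133, 124, 102, 81, 69, 68, 69, 69, 68, 70, 70, 71, 70, 69, 68, 69, 70, 71, 71, 70, 69, 70, 71, 70, 69, 68]
290 [136, 137, 136, 137, 135, 128, 105, 83, 69, 69, 70, 71, 68, 70, 70, 71, 70, 70, 69, 68, 70, 71, 73, 90, 125, 159, 175, 178, 179, 179]
320 [134, 136, 135, 135, 135, 135, 136, 135, 136, 136, 136, 137, 137, 137, 138, 137, 137, 138, 137, 128, 114, 108, 122, 132, 130, 137, 163, 177, 179, 177]
330 [119, 117, 116, 114, 113, 115, 114, 114, 113, 112, 109, 106, 104, 103, 99, 95, 94, 90, 88, 86, 88, 100, 119, 130, 130, 136, 160, 175, 180, 180]
```

View pics/w8c.png

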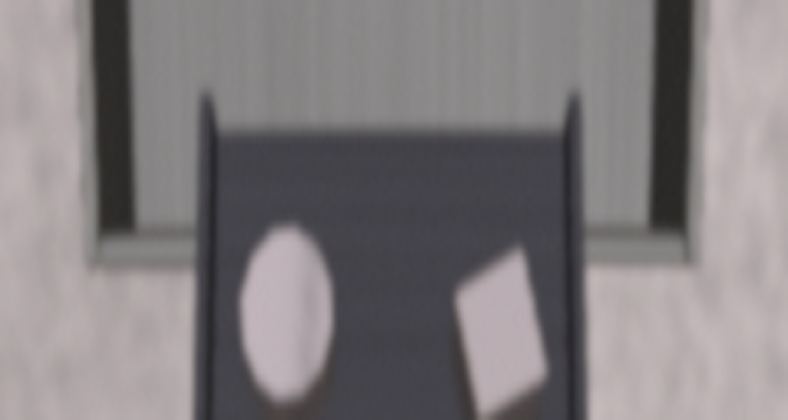

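play_rows:
  increments:
    - [[1,0,0.0005,-0.001,0],[1,0,0.0015,-0.003,0],[1,0,0.003,-0.0055,0],[1,0,0.005,-0.008,0],[1,0,0.007,-0.0105,0],[1,0,0.0085,-0.012,0],[1,0,0.0095,-0.0125,0],[1,0,0.0105,-0.0125,0],[1,0,0.0105,-0.0125,0]]

```text
t: 14.05
eef_pos: [0.6176, 0.0698, 0.1535]
orientation: [-1.572, -0.001, 0.221]
contact_force: [-0.4, -1.6, 1.4]
width: 0.175
```

```bash
cat >> h.py <<'E'
def edge(tag):
    """fit blade plane slope, list edge/rim rows"""
    s=monitor.read_state();p,L=look(tag,rows=())
    q=L[110:185,250:265].reshape(-1,3);q=q[np.isfinite(q[:,0])];k=np.polyfit(q[:,2],q[:,1],1);print('slope deg',np.degrees(np.arctan(k[0])))
    return p,L
E
python3 -c "
from h import *
p,L=edge('w9')
cv2.imwrite('pics/w9c.png',cv2.resize(p[60:200,145:370,::-1],None,fx=3.5,fy=4,interpolation=2))"
```

```text
now 14.05 [0.6176 0.0698 0.1535] head 102.65 ydown [ 0.001 -0.001 -1.   ] F [-0.39 -1.65  1.42] M [-0.328 -0.009  0.025] w 0.175
rel [ 0.      0.0519 -0.0442] tw 0.0002
258 []
slope deg 26.6434446399202
```

View pics/w9c.png

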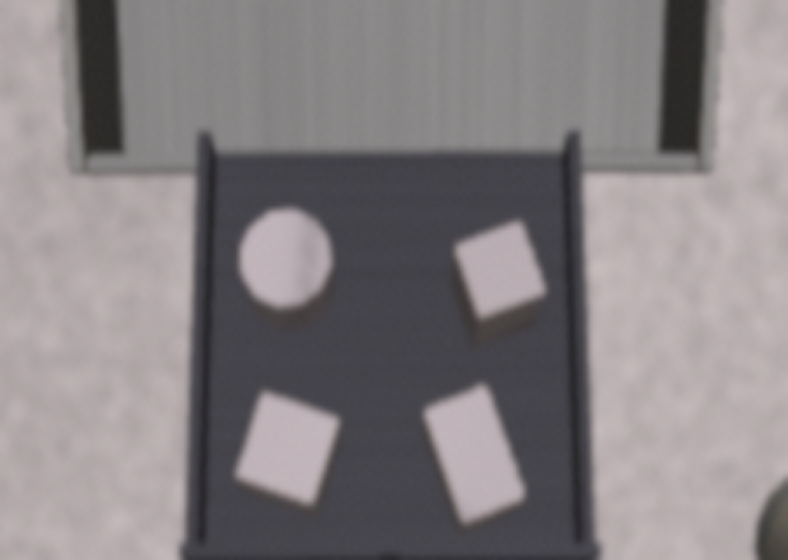

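The edge is back on the rim at 26.6°, pressed at about 3 N, with the stones where they were. Gripped this close to the blade, gravity can't keep the nose down through the full tip. So I'll level the shovel against the rim, set it on the mat, and take the handle farther back where the nose is heavier.

play_rows:
  increments:
    - [[1,0,0.003,-0.003,0],[1,0,0.0076,-0.0089,0],[1,0,0.012,-0.0132,0],[1,0,0.0162,-0.0172,0],[1,0,0.0205,-0.0212,0],[1,0,0.0255,-0.0252,0],[1,0,0.0305,-0.0289,0],[1,0,0.0358,-0.0324,0],[1,0,0.0412,-0.0358,0],[1,0,0.0468,-0.0389,0],[1,0,0.0524,-0.0417,0],[1,0,0.0535,-0.0417,0],[1,0,0.0535,-0.0417,0]]

```text
t: 15.4
eef_pos: [0.6262, 0.0295, 0.0987]
orientation: [-1.571, 0.001, 0.221]
contact_force: [-0.1, -1.0, -0.7]
width: 0.17
```

```bash
python3 -c "
from h import *
p,L=edge('w10')
q=L[40:145,254:263].reshape(-1,3);q=q[np.isfinite(q[:,0])];k=np.polyfit(q[:,2],q[:,1],1);print('slope deg',np.degrees(np.arctan(k[0])),np.polyval(k,[.04,.13]))
cv2.imwrite('pics/w10c.png',cv2.resize(p[0:200,145:370,::-1],None,fx=3,fy=3,interpolation=2))"
```

```text
now 15.4 [0.6262 0.0295 0.0987] head 102.66 ydown [-0.001 -0.    -1.   ] F [-0.14 -1.03 -0.69] M [-0.115 -0.192 -0.022] w 0.17
rel [ 0.0004 -0.0029 -0.0029] tw 0.0003
258 []
slope deg 13.205673061142068
slope deg -2.117058696282909 [0.04823264 0.04490566]
```

View pics/w10c.png

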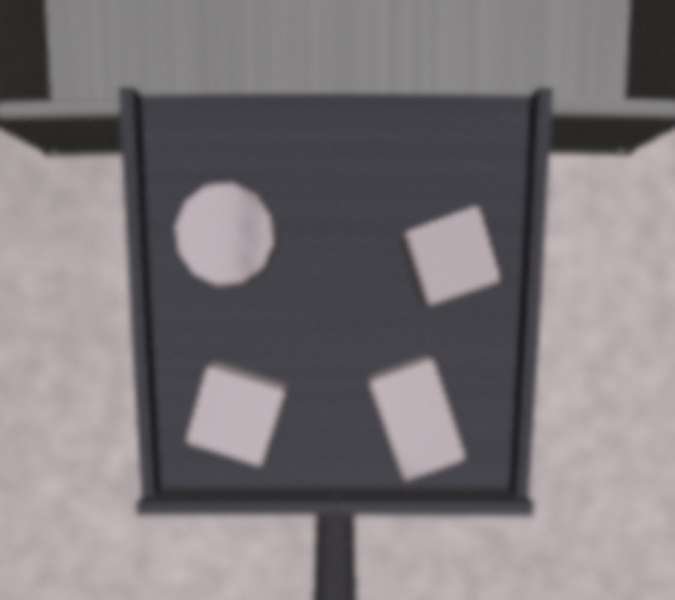

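Leveled, slightly nose-up at 2°, with the stones in place. I'll firm the grip, lift and return.

play_rows:
  increments:
    - [[1,0,0,0,0],[1,0,0,0,0],[1,0,0,0,0],[1,0,-0.002,0,0],[1,0,-0.006,0,0],[1,0,-0.011,0,0],[1,0,-0.017,-0.001,0],[1,0,-0.022,-0.003,0],[1,0,-0.026,-0.006,0],[1,0,-0.029,-0.01,0],[1,0,-0.03,-0.014,0],[1,0,-0.03,-0.017,0],[1,0,-0.03,-0.018,0],[1,0,-0.03,-0.018,0]]
  squeeze: 50

```text
t: 16.85
eef_pos: [0.6303, 0.0118, 0.1288]
orientation: [-1.571, 0.001, 0.221]
contact_force: [-0.7, -0.1, -2.4]
width: 0.163
```

```bash
python3 -c "
from h import *
rel([.5485,-.2701,.075],99)"
```

```text
now 16.85 [0.6303 0.0118 0.1288] head 102.64 ydown [-0.001  0.    -1.   ] F [-0.67 -0.09 -2.39] M [-0.137 -0.152 -0.041] w 0.163
rel [-0.1414  0.0539 -0.2571] tw 0.0635
```

play_rows:
  increments:
    - [[1,-0.001,0,-0.002,0],[1,-0.004,0,-0.008,0.003],[1,-0.01,0,-0.018,0.006],[1,-0.018,0,-0.032,0.01],[1,-0.027,0,-0.049,0.014],[1,-0.037,0,-0.068,0.018],[1,-0.048,0,-0.088,0.022],[1,-0.059,0.002,-0.108,0.027],[1,-0.07,0.005,-0.129,0.032],[1,-0.082,0.01,-0.15,0.037],[1,-0.093,0.016,-0.17,0.042],[1,-0.103,0.023,-0.189,0.047],[1,-0.113,0.03,-0.206,0.052],[1,-0.121,0.037,-0.221,0.056],[1,-0.128,0.043,-0.234,0.059],[1,-0.134,0.048,-0.245,0.062],[1,-0.138,0.051,-0.252,0.0635],[1,-0.141,0.053,-0.256,0.0635],[1,-0.1414,0.054,-0.257,0.0635],[1,-0.1414,0.054,-0.257,0.0635]]

```text
t: 18.85
eef_pos: [0.549, -0.2694, 0.0753]
orientation: [-1.571, -0.0, 0.158]
contact_force: [-0.7, 0.5, -1.9]
width: 0.166
```

play_rows:
  increments:
    - [[1,0,0.003,0,0],[1,0,0.008,0,0],[1,0,0.013,0,0],[1,0,0.016,0,0],[1,0,0.018,0,0],[1,0,0.019,0,0],[1,0,0.02,0,0],[1,0,0.02,0,0]]

```text
t: 19.65
eef_pos: [0.5488, -0.2697, 0.0559]
orientation: [-1.571, -0.0, 0.158]
contact_force: [-0.5, 0.5, 0.3]
width: 0.166
```

```bash
python3 -c "
from h import *
p,L=edge('w11')
q=L[40:145,254:263].reshape(-1,3);q=q[np.isfinite(q[:,0])];k=np.polyfit(q[:,2],q[:,1],1);print('slope deg',np.degrees(np.arctan(k[0])),np.polyval(k,[.04,.13]))"
```

```text
now 19.65 [ 0.5488 -0.2697  0.0559] head 99.02 ydown [ 0. -0. -1.] F [-0.5   0.47  0.33] M [0.099 0.226 0.095] w 0.166
rel [ 0.124  -0.0457  0.2805] tw -0.0631
258 []
slope deg 20.97171704573379
slope deg -2.0209815449165394 [0.04816044 0.04498457]
```

View pics/w11.png

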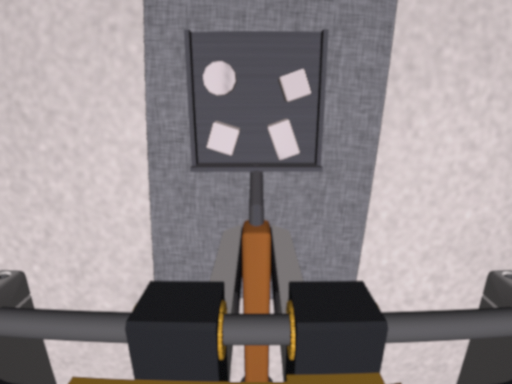

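The back of the blade is touching the mat with the nose 3 mm up, all stones aboard. I'll let it settle, open, slide back 70 mm along the handle and re-grip.

play_rows:
  increments:
    - [[1,0,0,0,0],[1,0,0,0,0],[1,0,0.0005,0,0],[1,0,0.0005,0,0]]
  squeeze: 3

```text
t: 20.1
eef_pos: [0.5491, -0.2704, 0.0554]
orientation: [-1.572, -0.001, 0.157]
contact_force: [-1.2, -1.0, 2.8]
width: 0.171
```

play_rows:
  increments:
    - [[0.8,0,0,0,0],[0.7,0,0,0,0],[0.6,0,0,0,0],[0.6,0,0,0,0],[0.6,0,0,-0.01,0],[0.6,0,0,-0.03,0],[0.6,0,0,-0.05,0],[0.6,0,0,-0.07,0],[0.6,0,0,-0.07,0],[0.6,0,0,-0.07,0]]

```text
t: 21.1
eef_pos: [0.5596, -0.339, 0.0544]
orientation: [-1.57, 0.0, 0.157]
contact_force: [-0.2, 0.3, 0.1]
width: 0.401
```

```bash
python3 -c "
from h import *
p,L=look('w12',rows=(10,20,30,40,60))
m,T=cam('wrist',monitor.read_state())
b=p.astype(int);mk=np.zeros(b.shape[:2],bool);mk[60:300,235:280]=1;mk&=(b[:,:,0]-b[:,:,2]>35);v,u=np.nonzero(mk)
s=monitor.read_state();X=onplane('wrist',np.c_[u,v],.077,s);R=Ro.from_euler('xyz',s['orientation']).as_matrix();Q=(X-s['eef_pos'])@R
l=cv2.fitLine(Q[:,[0,2]].astype(np.float32),cv2.DIST_HUBER,0,.01,.01).ravel();print('handle line tool x,z',l,'ext',Q[:,2].min(),Q[:,2].max())"
```

```text
now 21.1 [ 0.5596 -0.339   0.0544] head 98.97 ydown [-0.     0.001 -1.   ] F [-0.18  0.25  0.12] M [-0.032 -0.067 -0.01 ] w 0.401
rel [ 0.1239 -0.0469  0.3508] tw -0.0641
258 [(10, np.float64(0.0478), np.float64(0.1427)), (20, np.float64(0.0453), np.float64(0.136)), (30, np.float64(0.047), np.float64(0.1303)), (40, np.float64(0.0471), np.float64(0.1241)), (60, np.float64(0.0271), np.float64(0.109))]
handle line tool x,z [ 3.6673027e-03 -9.9999326e-01  3.8007248e-04  3.8851295e-02] ext -0.022707350668895593 0.08965896928190836
```

View pics/w12.png

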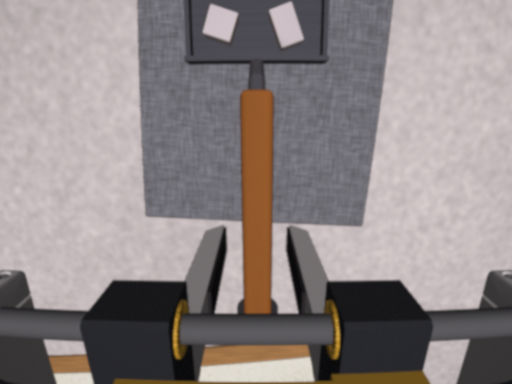

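The handle is centred between the fingers at (257,270), with its back end still behind the pads. Closing here.

play_rows:
  increments:
    - [[0.8,0,0,0,0],[1,0,0,0,0],[1,0,0,0,0],[1,0,0,0,0],[1,0,0,0,0],[1,0,0,0,0],[1,0,0,0,0],[1,0,0,0,0]]
  squeeze: 60

```text
t: 21.95
eef_pos: [0.5598, -0.3386, 0.0547]
orientation: [-1.57, 0.0, 0.158]
contact_force: [-0.4, 1.7, -1.1]
width: 0.166
```

play_rows:
  increments:
    - [[1,0,-0.001,0,0],[1,0,-0.003,0,0],[1,0,-0.006,0,0],[1,0,-0.01,0,0],[1,0,-0.014,0,0],[1,0,-0.018,0,0],[1,0,-0.02,0,0],[1,0,-0.02,0,0],[1,0,-0.02,0,0]]

```text
t: 22.85
eef_pos: [0.5598, -0.3389, 0.0748]
orientation: [-1.571, 0.0, 0.158]
contact_force: [-0.3, 0.4, -1.6]
width: 0.166
```

```bash
python3 -c "
from h import *
p,L=look('w13',rows=range(0,200,8),cols=(258,))
q=L[6:60,250:266].reshape(-1,3);q=q[np.isfinite(q[:,0])];print(np.polyfit(q[:,2],q[:,1],1))
s=monitor.read_state();P,d=cams.grab_frame('top');np.savez('t13.npz',p=P,d=d);C=cloud('top',d)
cv2.imwrite('pics/t13.png',cv2.resize(P[140:260,300:450,::-1],None,fx=5,fy=5,interpolation=2))
"
```

```text
now 22.85 [ 0.5598 -0.3389  0.0748] head 99.02 ydown [-0. -0. -1.] F [-0.31  0.39 -1.56] M [-0.274 -0.15   0.054] w 0.166
rel [ 0.124  -0.0269  0.3504] tw -0.0631
258 [(0, np.float64(0.0486), np.float64(0.149)), (8, np.float64(0.0468), np.float64(0.1436)), (16, np.float64(0.0468), np.float64(0.1388)), (24, np.float64(0.0485), np.float64(0.1343)), (32, np.float64(0.0475), np.float64(0.1292)), (40, np.float64(0.0486), np.float64(0.1244)), (48, np.float64(0.0482), np.float64(0.1194)), (56, np.float64(0.0491), np.float64(0.1145)), (64, np.float64(0.0222), np.float64(0.1061)), (72, np.float64(0.0041), np.float64(0.0998)), (80, np.float64(-0.0049), np.float64(0.095)), (88, np.float64(-0.0096), np.float64(0.0908)), (96, np.float64(-0.022), np.float64(0.0865)), (104, np.float64(-0.0223), np.float64(0.0829)), (112, np.float64(-0.0218), np.float64(0.0792)), (120, np.float64(-0.0217), np.float64(0.0755)), (128, np.float64(-0.0218), np.float64(0.0718)), (136, np.float64(-0.022), np.float64(0.068)), (144, np.float64(-0.0211), np.float64(0.064)), (152, np.float64(-0.0223), np.float64(0.0603)), (160, np.float64(-0.0226), np.float64(0.0564)), (168, np.float64(-0.0224), np.float64(0.0524)), (176, np.float64(-0.0229), np.float64(0.0485)), (184, np.float64(-0.0228), np.float64(0.0443)), (192, np.float64(-0.0231), np.float64(0.0403))]
[0.10784064 0.03338197]
```

View pics/t13.png

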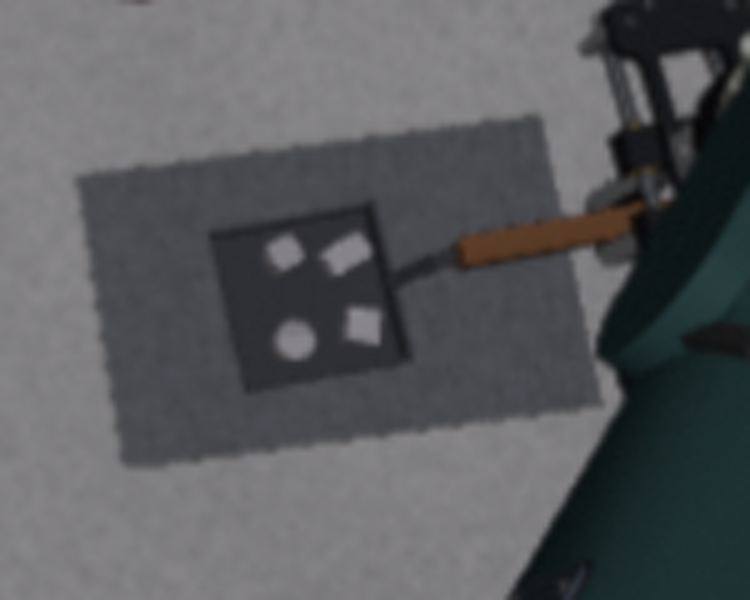

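Held level at the rear grip, and all four stones are on the blade (top crop: 285,253; 347,253; 295,340; 363,325). Back to the tin.

```bash
python3 -c "
from h import *
rel([.6465,-.0588,.135],102.65)"
```

```text
now 22.95 [ 0.5596 -0.3388  0.0745] head 99.02 ydown [-0.  0. -1.] F [-0.05  0.77 -1.64] M [-0.294 -0.129  0.013] w 0.163
rel [ 0.1297 -0.0605  0.2629] tw -0.0633
```

play_rows:
  increments:
    - [[1,0.001,-0.003,0.002,0],[1,0.004,-0.01,0.008,-0.003],[1,0.009,-0.02,0.018,-0.006],[1,0.016,-0.03,0.032,-0.01],[1,0.024,-0.04,0.049,-0.014],[1,0.033,-0.048,0.068,-0.018],[1,0.043,-0.054,0.088,-0.022],[1,0.054,-0.058,0.109,-0.027],[1,0.064,-0.06,0.13,-0.032],[1,0.075,-0.0605,0.152,-0.037],[1,0.085,-0.0605,0.173,-0.042],[1,0.095,-0.0605,0.192,-0.047],[1,0.103,-0.0605,0.209,-0.052],[1,0.11,-0.0605,0.225,-0.056],[1,0.117,-0.0605,0.239,-0.059],[1,0.123,-0.0605,0.25,-0.062],[1,0.127,-0.0605,0.258,-0.0633],[1,0.129,-0.0605,0.262,-0.0633],[1,0.1297,-0.0605,0.263,-0.0633],[1,0.1297,-0.0605,0.263,-0.0633]]

```text
t: 24.95
eef_pos: [0.6466, -0.0592, 0.1351]
orientation: [-1.571, 0.0, 0.22]
contact_force: [-0.8, -0.4, -2.0]
width: 0.165
```

```bash
python3 -c "
from h import *
rel([.6421,-.0393,.108],102.65)
s=monitor.read_state()
p,d=cams.grab_frame('wrist');cv2.imwrite('pics/w14.png',p[:200,:,::-1])
p,d=cams.grab_frame('scene');np.savez('s14.npz',p=p,d=d);cv2.imwrite('pics/s14.png',cv2.resize(p[130:280,210:350,::-1],None,fx=4.5,fy=4,interpolation=2))"
```

```text
now 24.95 [ 0.6466 -0.0592  0.1351] head 102.62 ydown [-0. -0. -1.] F [-0.79 -0.41 -2.01] M [-0.293 -0.121  0.018] w 0.165
rel [-0.      0.0271  0.0205] tw -0.0005
```

View pics/s14.png

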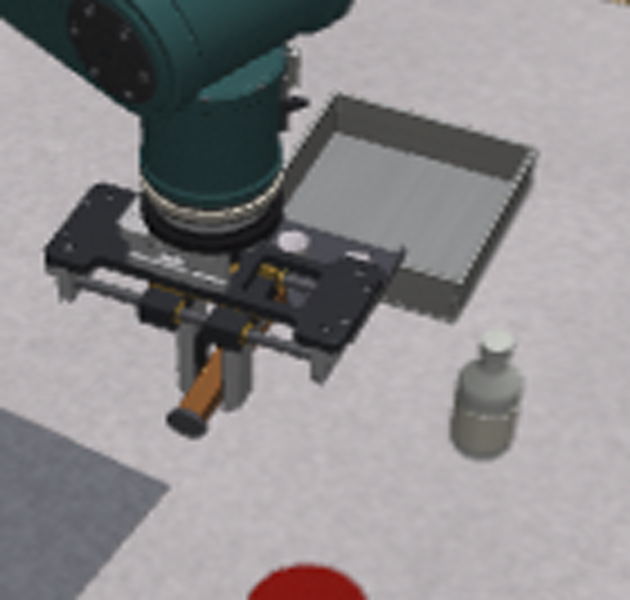

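View pics/w14.png

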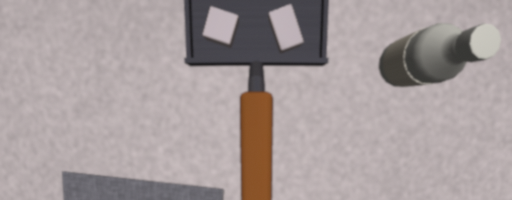

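play_rows:
  increments:
    - [[1,0,0,0.002,0],[1,0,0,0.005,0],[1,0,0,0.009,0],[1,0,0,0.013,0],[1,0,0.003,0.0165,0],[1,0,0.007,0.019,0],[1,0,0.012,0.02,0],[1,0,0.017,0.0205,0],[1,0,0.022,0.0205,0],[1,0,0.025,0.0205,0],[1,0,0.026,0.0205,0],[1,0,0.026,0.0205,0]]

```text
t: 26.25
eef_pos: [0.6421, -0.0389, 0.109]
orientation: [-1.571, 0.0, 0.221]
contact_force: [0.3, -0.1, -2.2]
width: 0.167
```

play_rows:
  increments:
    - [[1,0,0.001,0,0],[1,0,0.002,0,0],[1,0,0.003,0,0],[1,0,0.003,0,0]]

```text
t: 26.65
eef_pos: [0.6421, -0.0388, 0.1061]
orientation: [-1.571, 0.0, 0.221]
contact_force: [0.6, -0.2, -1.7]
width: 0.167
```

play_rows:
  increments:
    - [[1,0,0.001,0,0],[1,0,0.002,0,0],[1,0,0.002,0,0]]

```text
t: 26.95
eef_pos: [0.642, -0.0388, 0.104]
orientation: [-1.571, 0.0, 0.221]
contact_force: [0.5, 0.3, -1.8]
width: 0.167
```

play_rows:
  increments:
    - [[1,0,0.001,0,0],[1,0,0.002,0,0],[1,0,0.002,0,0]]

```text
t: 27.25
eef_pos: [0.642, -0.0388, 0.102]
orientation: [-1.571, 0.0, 0.221]
contact_force: [0.0, 0.1, -2.0]
width: 0.165
```

play_rows:
  increments:
    - [[1,0,0.0005,0,0],[1,0,0.001,0,0],[1,0,0.001,0,0]]

```text
t: 27.55
eef_pos: [0.6423, -0.0388, 0.1014]
orientation: [-1.571, -0.0, 0.221]
contact_force: [-0.3, 0.3, -1.1]
width: 0.167
```

```bash
python3 -c "
from h import *
rel([.6421,-.0393,.108],102.65)
p,d=cams.grab_frame('scene');np.savez('s15.npz',p=p,d=d);cv2.imwrite('pics/s15.png',cv2.resize(p[130:250,230:350,::-1],None,fx=6,fy=5,interpolation=2))"
```

```text
now 27.55 [ 0.6423 -0.0388  0.1014] head 102.65 ydown [ 0. -0. -1.] F [-0.33  0.29 -1.15] M [-0.227 -0.054 -0.025] w 0.167
rel [-0.0003 -0.0066 -0.0004] tw -0.0001
```

View pics/s15.png

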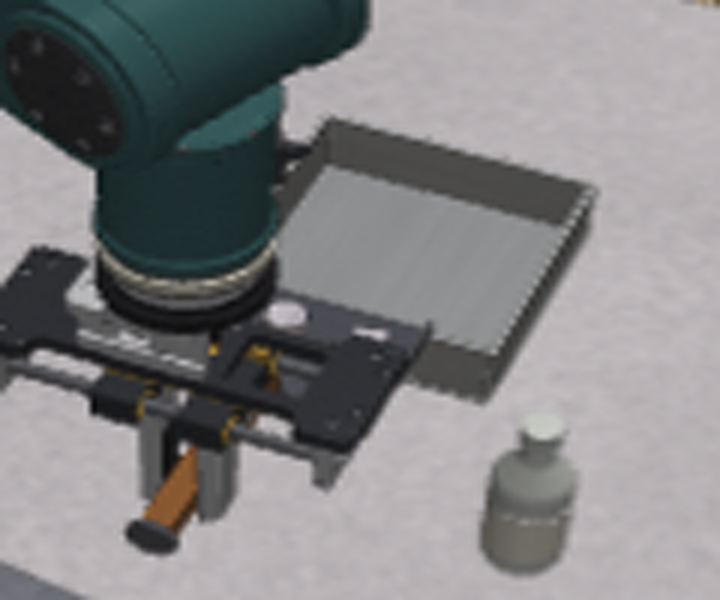

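Contact, level. Now pressing a little harder.

play_rows:
  increments:
    - [[1,0,0.001,0,0],[1,0,0.002,0,0],[1,0,0.002,0,0],[1,0,0.002,0,0]]

```text
t: 28.0
eef_pos: [0.6425, -0.039, 0.0999]
orientation: [-1.571, -0.001, 0.221]
contact_force: [-0.1, -2.3, 1.9]
width: 0.167
```

```bash
python3 -c "
from h import *
rel([.6421,-.0393,.108],102.65)"
```

```text
now 28.0 [ 0.6425 -0.039   0.0999] head 102.64 ydown [ 0.001 -0.    -1.   ] F [-0.08 -2.34  1.91] M [-0.141 -0.026  0.036] w 0.167
rel [-0.0004 -0.0081 -0.0002] tw -0.0002
```

play_rows:
  increments:
    - [[1,0,0.0005,0,0],[1,0,0.001,0,0],[1,0,0.001,0,0]]

```text
t: 28.3
eef_pos: [0.6426, -0.0392, 0.0989]
orientation: [-1.572, -0.001, 0.22]
contact_force: [1.1, -3.0, 3.1]
width: 0.164
```

play_rows:
  increments:
    - [[1,0,0,0,0],[1,0,0,0,0]]
  squeeze: 15

```text
t: 28.5
eef_pos: [0.642, -0.0385, 0.0977]
orientation: [-1.57, 0.001, 0.221]
contact_force: [1.5, -1.9, 1.1]
width: 0.171
```

play_rows:
  increments:
    - [[1,0,0,0,0],[1,0,0,0,0],[1,0,-0.002,0.0006,0],[1,0,-0.0055,0.0018,0],[1,0,-0.01,0.0034,0],[1,0,-0.0145,0.0049,0],[1,0,-0.02,0.0071,0],[1,0,-0.0266,0.0101,0],[1,0,-0.0332,0.0132,0],[1,0,-0.0398,0.0165,0],[1,0,-0.0462,0.0201,0],[1,0,-0.0525,0.0237,0],[1,0,-0.0587,0.0279,0],[1,0,-0.0647,0.032,0],[1,0,-0.0675,0.0342,0],[1,0,-0.0675,0.0342,0]]
  squeeze: 4

```text
t: 30.1
eef_pos: [0.6349, -0.0051, 0.1666]
orientation: [-1.571, -0.001, 0.221]
contact_force: [0.4, -0.2, -0.7]
width: 0.169
```

```bash
python3 -c "
from h import *
p,L=look('w16',rows=(20,40,60,80,100,120))
for c in (225,290):
  q=L[20:110,c-12:c+12].reshape(-1,3);q=q[np.isfinite(q[:,0])]
q=L[20:110,253:262].reshape(-1,3);q=q[np.isfinite(q[:,0])];k=np.polyfit(q[:,2],q[:,1],1);print(np.degrees(np.arctan(k[0])))
"
```

```text
now 30.1 [ 0.6349 -0.0051  0.1666] head 102.68 ydown [ 0.001 -0.    -1.   ] F [ 0.45 -0.17 -0.7 ] M [-0.067 -0.03   0.013] w 0.169
rel [-0.0005  0.065   0.0328] tw 0.0006
258 [(20, np.float64(0.1084), np.float64(0.1515)), (40, np.float64(0.1029), np.float64(0.1348)), (60, np.float64(0.0948), np.float64(0.118)), (80, np.float64(0.0894), np.float64(0.102)), (100, np.float64(0.0089), np.float64(0.0852)), (120, np.float64(0.0045), np.float64(0.0743))]
49.14855129078084
```

View pics/w16.png

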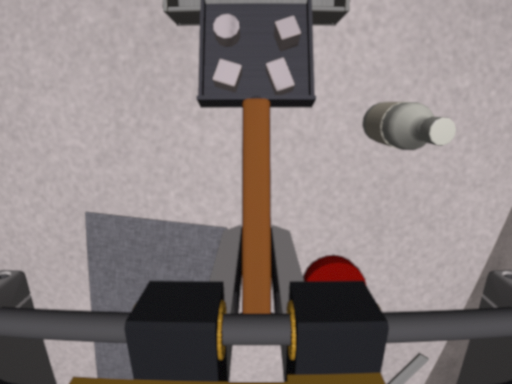

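The shovel is at about 21°, with the edge (row ~4) on the rim (rows ~3–10), the stones unmoved and the force showing contact. Zooming in.

```bash
python3 -c "
from h import *
p=np.load('w16.npz')['p'];cv2.imwrite('pics/w16c.png',cv2.resize(p[0:50,155:360,::-1],None,fx=3.8,fy=8,interpolation=2))"
```

```text
(no output)
```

View pics/w16c.png

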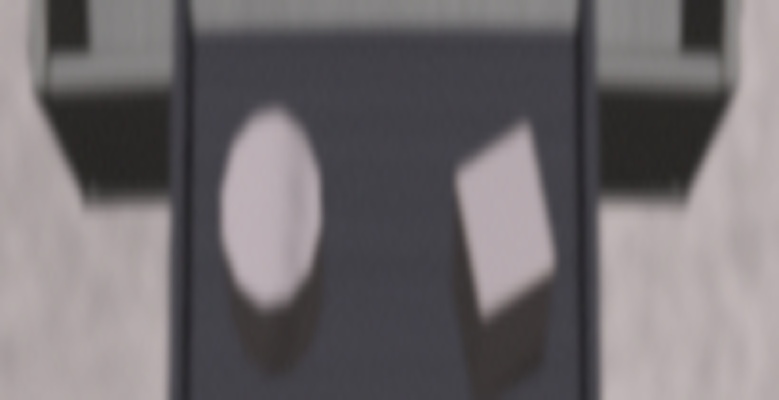

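play_rows:
  increments:
    - [[1,0,-0.003,0.0024,0],[1,0,-0.0064,0.0053,0],[1,0,-0.0098,0.0082,0],[1,0,-0.013,0.0112,0],[1,0,-0.016,0.014,0],[1,0,-0.0188,0.0167,0],[1,0,-0.0215,0.0194,0],[1,0,-0.0241,0.022,0],[1,0,-0.0241,0.022,0],[1,0,-0.0241,0.022,0]]

```text
t: 31.15
eef_pos: [0.6298, 0.0164, 0.1898]
orientation: [-1.57, -0.0, 0.221]
contact_force: [0.3, 0.1, -0.4]
width: 0.172
```

```bash
python3 -c "
from h import *
p,L=look('w17',rows=(35,50,65,80,95,100))
cv2.imwrite('pics/w17c.png',cv2.resize(p[0:110,145:370,::-1],None,fx=3.5,fy=5,interpolation=2))"
```

```text
now 31.15 [0.6298 0.0164 0.1898] head 102.67 ydown [-0.  0. -1.] F [ 0.27  0.09 -0.44] M [ 0.021 -0.135  0.01 ] w 0.172
rel [-0.0002  0.0882  0.0105] tw 0.0005
258 [(35, np.float64(0.1858), np.float64(0.1556)), (50, np.float64(0.1292), np.float64(0.1312)), (65, np.float64(0.1201), np.float64(0.1171)), (80, np.float64(0.1144), np.float64(0.1039)), (95, np.float64(0.107), np.float64(0.0909)), (100, np.float64(0.1041), np.float64(0.0866))]
```

View pics/w17c.png

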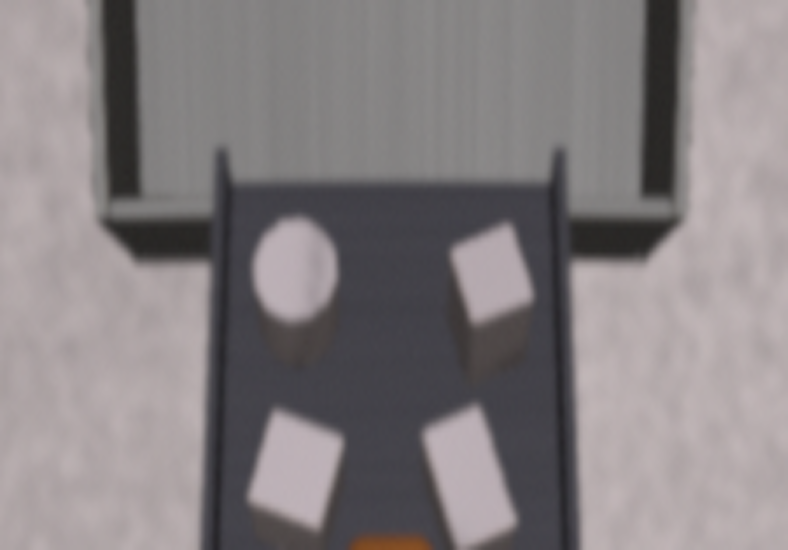

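```bash
python3 -c "
from h import *
f=np.load('w17.npz');p=f['p'];g=p.mean(2)
m,T=cam('wrist',monitor.read_state());M=m['mount']
def at(rows,y):
    r=rays(m,[[256,a] for a in rows]);D=np.c_[r,np.ones(len(r))]@M[:3,:3].T
    return (M[:3,3]+D*((y-M[1,3])/D[:,1])[:,None])[:,2].round(4)
for c in (180,192,225,258,285,323,335): print(c,[int(x) for x in g[30:54,c]])
print('rim38..',at(range(38,48),.1395),'edge34..',at(range(34,40),.1365))"
```

```text
180 [42, 42, 41, 41, 40, 43, 41, 42, 49, 76, 108, 124, 120, 97, 63, 43, 39, 46, 69, 105, 140, 161, 168, 168]
192 [131, 131, 132, 130, 131, 132, 131, 130, 124, 118, 124, 127, 116, 90, 59, 43, 40, 38, 39, 39, 46, 72, 110, 144]
225 [127, 129, 128, 128, 126, 118, 97, 77, 68, 66, 66, 68, 72, 98, 137, 165, 177, 180, 181, 180, 181, 181, 181, 181]
258 [130, 130, 130, 130, 128, 116, 95, 74, 67, 66, 67, 67, 66, 68, 68, 67, 67, 67, 69, 69, 68, 67, 68, 67]
285 [135, 135, 134, 135, 133, 123, 101, 78, 68, 66, 66, 68, 68, 69, 75, 104, 141, 166, 173, 175, 174, 175, 175, 175]
323 [132, 132, 133, 133, 133, 133, 133, 132, 131, 130, 129, 128, 115, 88, 56, 41, 40, 39, 38, 40, 46, 79, 125, 158]
335 [39, 40, 39, 41, 41, 40, 41, 43, 55, 80, 108, 119, 114, 90, 60, 53, 76, 115, 152, 173, 181, 182, 181, 179]
rim38.. [0.1435 0.1426 0.1417 0.1409 0.14   0.1391 0.1382 0.1373 0.1364 0.1356] edge34.. [0.1464 0.1455 0.1447 0.1438 0.1429 0.142 ]
```

The underside edge sits right at the rim's inner corner, in contact, at 29.4°. On to 40°.

play_rows:
  increments:
    - [[1,0,-0.0015,0.0012,0],[1,0,-0.0038,0.0036,0],[1,0,-0.006,0.006,0],[1,0,-0.0082,0.0086,0],[1,0,-0.0106,0.0116,0],[1,0,-0.0128,0.0144,0],[1,0,-0.015,0.0173,0],[1,0,-0.0172,0.0203,0],[1,0,-0.0194,0.0233,0],[1,0,-0.0215,0.0264,0],[1,0,-0.0233,0.0295,0],[1,0,-0.0233,0.0295,0],[1,0,-0.0233,0.0295,0],[1,0,-0.0233,0.0295,0]]

```text
t: 32.6
eef_pos: [0.6236, 0.0449, 0.2133]
orientation: [-1.571, -0.001, 0.221]
contact_force: [0.0, 0.7, 0.5]
width: 0.169
```

```bash
python3 -c "
from h import *
p,L=look('w18',rows=(50,65,80,95,100,110,115))
cv2.imwrite('pics/w18c.png',cv2.resize(p[0:130,145:370,::-1],None,fx=3.5,fy=4.4,interpolation=2))"
```

```text
now 32.6 [0.6236 0.0449 0.2133] head 102.65 ydown [ 0.001  0.    -1.   ] F [0.04 0.65 0.48] M [ 0.116 -0.152  0.036] w 0.169
rel [-0.0004  0.1117 -0.0185] tw 0.0001
258 [(50, np.float64(0.2076), np.float64(0.1439)), (65, np.float64(0.2085), np.float64(0.1276)), (80, np.float64(0.1532), np.float64(0.1068)), (95, np.float64(0.1392), np.float64(0.0919)), (100, np.float64(0.1383), np.float64(0.0871)), (110, np.float64(0.1289), np.float64(0.0778)), (115, np.float64(0.1239), np.float64(0.0734))]
```

View pics/w18c.png

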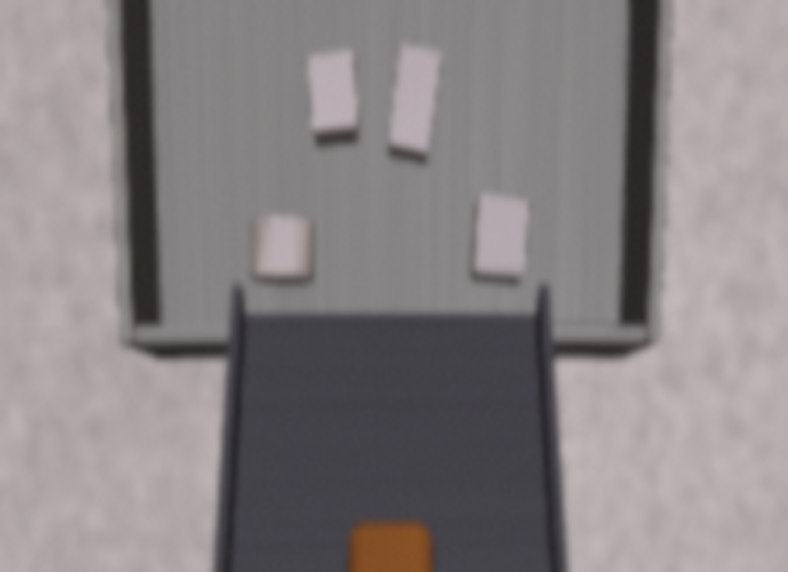

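All four stones are in the tin (crop 283,247; 333,97; 414,100; 501,237). The blade is empty and its edge is still on the rim, at about 41°. I'll level it against the rim by reversing the arc.

play_rows:
  increments:
    - [[1,0,0.004,-0.006,0],[1,0,0.0105,-0.0149,0],[1,0,0.0162,-0.022,0],[1,0,0.0223,-0.0289,0],[1,0,0.0288,-0.0354,0],[1,0,0.0353,-0.0417,0],[1,0,0.0422,-0.0477,0],[1,0,0.0493,-0.0534,0],[1,0,0.0567,-0.0588,0],[1,0,0.0643,-0.0639,0],[1,0,0.0721,-0.0686,0],[1,0,0.0802,-0.0729,0],[1,0,0.0884,-0.0768,0],[1,0,0.0968,-0.0805,0],[1,0,0.1053,-0.0838,0],[1,0,0.111,-0.0858,0],[1,0,0.115,-0.0867,0],[1,0,0.116,-0.0867,0],[1,0,0.116,-0.0867,0]]

```text
t: 34.55
eef_pos: [0.6425, -0.04, 0.0973]
orientation: [-1.571, -0.0, 0.221]
contact_force: [0.1, -0.3, -0.6]
width: 0.167
```

```bash
python3 -c "
from h import *
p,L=look('w19',rows=range(100,200,20))
p,d=cams.grab_frame('scene');cv2.imwrite('pics/s19.png',cv2.resize(p[130:250,230:350,::-1],None,fx=6,fy=5,interpolation=2))"
```

```text
now 34.55 [ 0.6425 -0.04    0.0973] head 102.65 ydown [ 0.    -0.001 -1.   ] F [ 0.15 -0.26 -0.62] M [-0.129 -0.112  0.005] w 0.167
rel [-0.0002 -0.0044  0.0684] tw 0.0002
258 [(100, np.float64(-0.0226), np.float64(0.0847)), (120, np.float64(-0.0226), np.float64(0.0755)), (140, np.float64(-0.0225), np.float64(0.0661)), (160, np.float64(-0.0218), np.float64(0.0563)), (180, np.float64(-0.0217), np.float64(0.0461))]
```

View pics/s19.png

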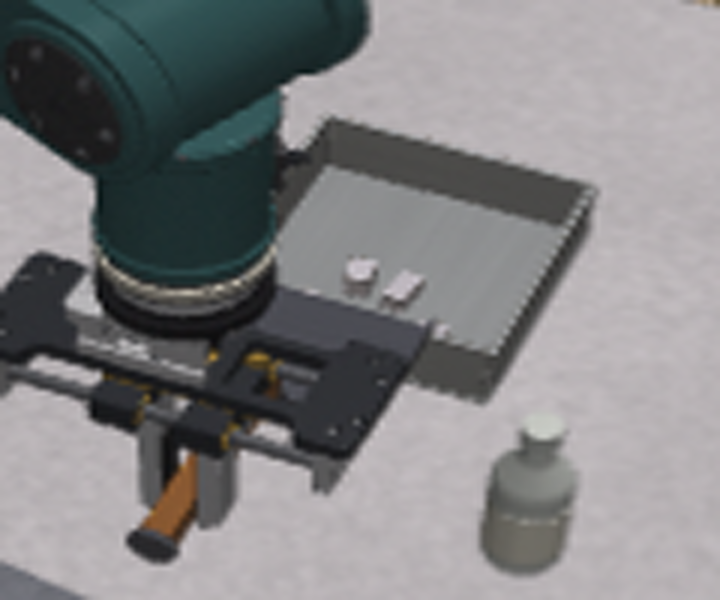

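Level again, and the tin's corners are at the same pixels as before. I'll firm the grip, lift and carry it back to the mat.

play_rows:
  increments:
    - [[1,0,0,0,0],[1,0,0,0,0],[1,0,0,0,0],[1,0,-0.003,0,0],[1,0,-0.01,0,0],[1,0,-0.018,-0.001,0],[1,0,-0.025,-0.005,0],[1,0,-0.03,-0.012,0],[1,0,-0.03,-0.018,0],[1,0,-0.03,-0.018,0]]
  squeeze: 50

```text
t: 35.65
eef_pos: [0.6465, -0.0586, 0.1273]
orientation: [-1.571, -0.0, 0.219]
contact_force: [0.7, 1.0, -1.4]
width: 0.168
```

```bash
python3 -c "
from h import *
rel([.5590,-.3386,.075],98.5)"
```

```text
now 35.65 [ 0.6465 -0.0586  0.1273] head 102.57 ydown [ 0.    -0.001 -1.   ] F [ 0.66  1.03 -1.44] M [-0.188 -0.165  0.069] w 0.168
rel [-0.1464  0.0524 -0.2542] tw 0.071
```

play_rows:
  increments:
    - [[1,-0.002,0,-0.004,0],[1,-0.008,0,-0.014,0.004],[1,-0.017,0,-0.03,0.009],[1,-0.028,0,-0.049,0.014],[1,-0.04,0,-0.07,0.02],[1,-0.053,0,-0.092,0.026],[1,-0.066,0.003,-0.115,0.032],[1,-0.08,0.008,-0.138,0.039],[1,-0.093,0.014,-0.161,0.046],[1,-0.105,0.022,-0.183,0.052],[1,-0.117,0.03,-0.203,0.058],[1,-0.127,0.037,-0.22,0.063],[1,-0.135,0.043,-0.235,0.067],[1,-0.141,0.048,-0.245,0.071],[1,-0.145,0.051,-0.251,0.071],[1,-0.1464,0.0524,-0.254,0.071],[1,-0.1464,0.0524,-0.254,0.071],[1,-0.1464,0.0524,-0.254,0.071]]

```text
t: 37.45
eef_pos: [0.5596, -0.3366, 0.0751]
orientation: [-1.571, -0.001, 0.151]
contact_force: [-0.1, -0.1, -0.9]
width: 0.16
```

play_rows:
  increments:
    - [[1,0,0.003,0,0],[1,0,0.008,0,0],[1,0,0.012,0,0],[1,0,0.014,0,0],[1,0,0.015,0,0],[1,0,0.016,0,0],[1,0,0.016,0,0]]

```text
t: 38.15
eef_pos: [0.5591, -0.3372, 0.0587]
orientation: [-1.571, 0.0, 0.15]
contact_force: [-0.1, -0.1, -1.4]
width: 0.167
```

play_rows:
  increments:
    - [[1,0,0.001,0,0],[1,0,0.002,0,0],[1,0,0.003,0,0],[1,0,0.003,0,0]]

```text
t: 38.55
eef_pos: [0.559, -0.3372, 0.0556]
orientation: [-1.571, 0.0, 0.15]
contact_force: [0.1, 1.2, -1.5]
width: 0.167
```

```bash
python3 -c "
from h import *
p,L=look('w20',rows=(0,16,32,40,48,56,110,150,180))"
```

```text
now 38.55 [ 0.559  -0.3372  0.0556] head 98.58 ydown [-0.  0. -1.] F [ 0.12  1.19 -1.49] M [-0.219 -0.157 -0.014] w 0.167
rel [ 0.1218 -0.046   0.3496] tw -0.0708
258 [(0, np.float64(0.0448), np.float64(0.1478)), (16, np.float64(0.0466), np.float64(0.1387)), (32, np.float64(0.0453), np.float64(0.1287)), (40, np.float64(0.0467), np.float64(0.1241)), (48, np.float64(0.0457), np.float64(0.1189)), (56, np.float64(0.0322), np.float64(0.112)), (110, np.float64(-0.0234), np.float64(0.0802)), (150, np.float64(-0.0206), np.float64(0.061)), (180, np.float64(-0.0216), np.float64(0.0461))]
```

View pics/w20.png

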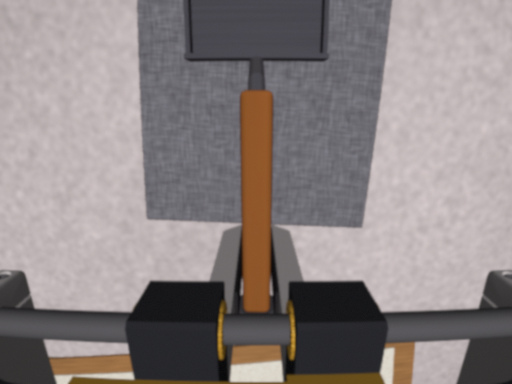

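Over the mat, blade empty and just above the felt. Lower to contact, then loosen.

play_rows:
  increments:
    - [[1,0,0.001,0,0],[1,0,0.002,0,0],[1,0,0.0025,0,0],[1,0,0.0025,0,0]]

```text
t: 39.0
eef_pos: [0.5593, -0.3375, 0.0539]
orientation: [-1.571, -0.001, 0.15]
contact_force: [-0.4, -0.1, 0.5]
width: 0.166
```

play_rows:
  increments:
    - [[1,0,0,0,0],[1,0,0,0,0],[1,0,0,0,0],[1,0,0,0,0],[1,0,0,0,0]]
  squeeze: 3

```text
t: 39.5
eef_pos: [0.5593, -0.3376, 0.0536]
orientation: [-1.572, -0.0, 0.15]
contact_force: [0.4, -1.3, 1.2]
width: 0.168
```

```bash
python3 -c "
from h import *
p,L=look('w21',rows=(0,16,32,40,48,56,110,150,180))"
```

```text
now 39.5 [ 0.5593 -0.3376  0.0536] head 98.57 ydown [ 0.001 -0.001 -1.   ] F [ 0.37 -1.28  1.15] M [-0.301 -0.104  0.009] w 0.168
rel [ 0.1216 -0.0483  0.35  ] tw -0.071
258 [(0, np.float64(0.0444), np.float64(0.1477)), (16, np.float64(0.0458), np.float64(0.1385)), (32, np.float64(0.0445), np.float64(0.1285)), (40, np.float64(0.0457), np.float64(0.1239)), (48, np.float64(0.0452), np.float64(0.1189)), (56, np.float64(0.0311), np.float64(0.1118)), (110, np.float64(-0.0227), np.float64(0.0802)), (150, np.float64(-0.0227), np.float64(0.0613)), (180, np.float64(-0.0219), np.float64(0.0462))]
```

Now flat. Open (finger backs clear the table items) and rise.

play_rows:
  increments:
    - [[0.8,0,0,0,0],[0.7,0,0,0,0],[0.6,0,0,0,0],[0.5,0,0,0,0],[0.5,0,0,0,0],[0.5,0,0,0,0],[0.5,0,-0.01,0,0],[0.5,0,-0.03,0,0],[0.5,0,-0.06,0,0],[0.5,0,-0.1,0,0],[0.5,0,-0.12,-0.03,0],[0.5,0,-0.12,-0.06,0],[0.5,0,-0.12,-0.08,0],[0.5,0,-0.12,-0.08,0],[0.5,0,-0.12,-0.08,0]]

```text
t: 41.05
eef_pos: [0.5709, -0.4161, 0.1734]
orientation: [-1.57, -0.0, 0.149]
contact_force: [0.5, 0.6, 0.1]
width: 0.502
```

```bash
python3 -c "
from h import *
s=monitor.read_state();print(s['t'],s['eef_pos'],s['contact_force'],s['width'])
for n in ('scene','top','wrist'):
  p,d=cams.grab_frame(n);np.savez(n+'F.npz',p=p,d=d);cv2.imwrite('pics/%sF.png'%n,p[:,:,::-1])
P=cloud('wrist',np.load('wristF.npz')['d'],s)
m=(P[:,:,2]>.06)&(P[:,:,2]<.1);Q=P[m];print('handle',len(Q),cv2.minAreaRect(Q[:,:2].astype(np.float32)))
k=np.c_[Q[:,:2],np.ones(len(Q))];print('handle top z along y slope',np.polyfit(Q[:,1],Q[:,2],1))
T=cloud('top',np.load('topF.npz')['d']);q=T[140:230,165:255].reshape(-1,3);q=q[(q[:,2]>.035)&(q[:,2]<.07)];print(cv2.minAreaRect(q[:,:2].astype(np.float32)))
"
```

```text
41.05 [ 0.57090817 -0.41608013  0.17335337] [0.46011446 0.60632846 0.06318662] 0.5015829683507002
handle 2957 ((0.556614875793457, -0.3146592974662781), (0.024370159953832626, 0.12270393967628479), 8.079168319702148)
handle top z along y slope [0.0060148  0.07895901]
((0.58104008436203, 0.23087681829929352), (0.16121377050876617, 0.15987083315849304), 12.727760314941406)
```

View pics/sceneF.png

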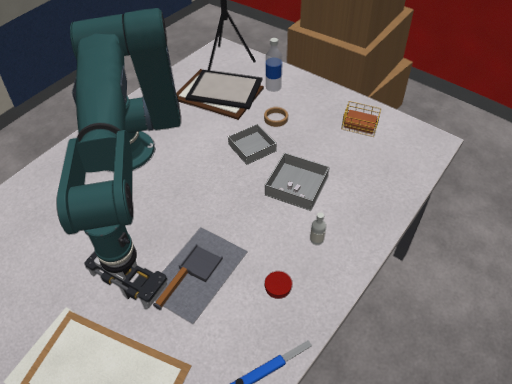

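View pics/topF.png

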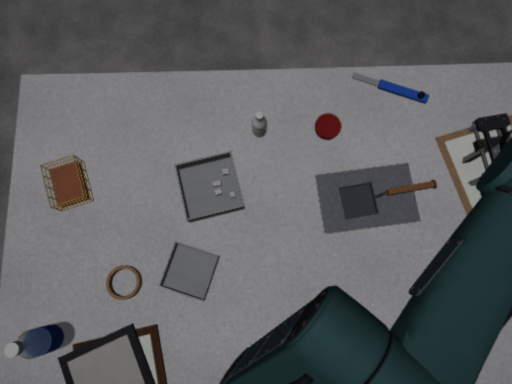

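View pics/wristF.png

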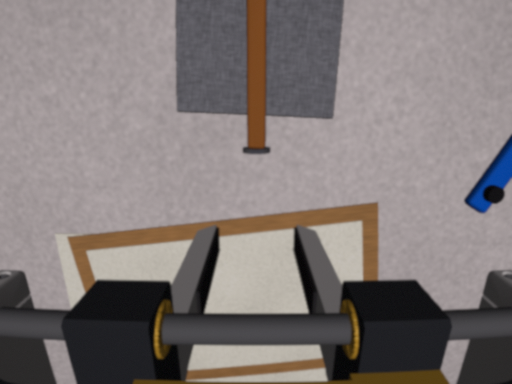

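The final pictures show the four stones in the tin (top view 217,183 / 225,171 / 219,192 / 232,195). The tin is in the same place to within 0.2 mm and 0.1°. The empty shovel lies flat and right way up on its mat (358,201), with the gripper clear and the bystanders unmoved. Handing in.

```bash
python3 -c "
from station import hand_in
print(hand_in())"
```

```text
the job is handed in; nothing more can be done
None
```

The job is handed in: all four stones are in the larger tin, and the empty shovel is back on its mat, flat and right way up. It took about 41 s of the 72 s allowed.

- **First attempt:** I gripped the handle near the blade and pressed the edge on the rim at about 6 N. At roughly 27° the edge lifted about 9 mm off the rim, because friction in the pads held the nose up. No stone had moved. I set the edge back on the rim, levelled the shovel against it, put it down on the mat and re-gripped 70 mm farther back.
- **Second attempt:** I pressed the edge squarely on the rim with all four stones still aboard, at about 5 N. I then eased the grip so the shovel could pivot in the pads and tipped it to about 41°. All four stones slid off into the tin. Force readings at each stop showed the edge still on the rim, pressing at only about 1–2 N once I had eased the grip.
- **Position on the rim:** in the last close measurement, at 29°, the edge sat at the rim's inner corner rather than mid-wall.
- **Last checks:**
  - The tin had moved less than 0.2 mm and 0.1°.
  - The handle sits level to about 0.3°.
  - The bystanders look unmoved in the pictures.
  - The gripper is clear of everything.

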